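# Spark-test the discharge tubes from the feed rail

## Robot

A 6-joint arm with a two-finger parallel gripper is mounted at the origin on the work surface. World frame = base frame: x ahead of the robot, y to its left, z up, the work surface at z = 0. Lengths are in m, angles in rad, forces in N, time in s.
With the tool pointing down it reaches from about 0.35 to 0.925 m from the base axis. Payload 6.4 kg.
Tool frame: the origin (TCP) lies between the finger pads, 19 mm behind the fingertips; this is the grasp point; z points along the fingers, y is the direction in which the jaws open and shut (so a half turn about z gives the same grasp; the last joint's range is limited). The gripper opens to 94 mm and grips with 3 to 60 N. Pads are 16 mm wide; open, the fingers measure 119 mm over their backs; the gripper's body (75 mm by 177 mm) begins 78 mm behind the grasp point.
Start: joints at [1.1, 0.245, 1.558, -0, 1.339, -0.174], TCP at [0.19, 0.622, 0.224] pointing down, gripper open.
Joint ranges: [-3.13, 3.13], [-1.02, 2.26], [0.13, 2.54], [-0.95, 4.09], [0.21, 2.88], [-2.74, 2.74]. Speed limits (rad/s): [2.57, 2.57, 3.14, 3.14, 3.14, 3.14].

## Interface

Orientations are given as a unit quaternion [x, y, z, w].
In Python, from plant import ctrl gives the robot as it stands.
- The arm moves only by the tool step_arm, never from a script. Its argument "plan" is a list of rows, each a list of 6 numbers: the shift along the tool's x, y, z each as a share of 250 mm, from -1 to 1, then the turn, a rotation vector about the tool's x, y, z each as a share of 90 degrees, from -1 to 1. A call has 1 to 5 rows; each row shifts and turns the commanded pose from where the row before left it, along the tool's axes as they then stand; what a row does not reach is not made up. A row lasts 1/10 s, in which the tool goes at most 50 mm and 8.59 degrees, less where a joint would pass 70% of its speed; a pose out of reach is approached as far as the arm can. A call with a number of a shift or a turn outside -1 to 1 is refused whole. A call with a gripper value outside its range is refused whole. "jaw" is the opening, from 0 (shut) to 1 (fully open), set as the call begins (left out, the last holds). The fingers move at their own pace and stop on an object; the grip force is fixed at half the most. Time passes only in rows, so rows that do not move let the fingers close. It gives the time, the measured TCP pose, the force and the opening at its end, in the units of the state.
- ctrl.read_state(): the state, without advancing time (a new reading comes with each control period).
- ctrl.camera(name): name is "scene" or "side" or "wrist"; returns a dict with "image" (420x560x3 uint8, red, green, blue), "range_z" (420x560 float32, m along the optical axis (not along the pixel's ray), 0 where there is no reading), "mtx" (3x3 intrinsics, pixels), "extrinsics" (4x4, takes a point from camera to world coordinates). Camera axes: x right, y up, looking along -z (the intrinsics and any distortion apply to the point x, -y, -z); pixel columns grow to the right and rows downward; lengths in m; the calibration is good to about 2 mm. The wrist camera is an equidistant fisheye: a pixel r from the principal point sees the ray r / f radians off the axis. A picture is of the moment at which its call begins.
- ctrl.hand_in(): hands the job in, once; it reports no verdict.
Trained networks look in a picture, given as the dict that the camera call returned (one of the last four; its "shot" number tells which), for a name from the list of things; names that differ only in an ending like _2 or _b are one class to them, and where a whole thing is asked for, a point or a joint stands for the part that bears it (a point fixed in the world has none). Each returns a list of dicts, best first, with "p" (0 to 1); they miss things now and then, are a little off and sometimes report something else, mostly with a low value. They report only what shows in the picture. A call takes as long as a camera call. They do not tell look-alikes from the thing itself.
- ctrl.find_in(picture, label): "location" ([x, y, z] in m, in world coordinates, good to about 4 mm: the middle of the surface that is visible of it).
- ctrl.trace(picture, label): "pixels" (420x560 bool, what is visible of it).
The state is a dict: "t": time; "qpos": joint angles; "qd": joint speeds; "joint_torque": joint torques, N m; "eef_pos": TCP position; "ee_rot": TCP orientation; "ft_force": force on the tool from outside, world axes, zero at the start; "torque": the same for the moment, N m; "width": finger opening in m.
Only numpy, scipy, OpenCV 4.12 (cv2) and the standard library are available. Lean on these libraries where they do the work, as an engineer would, in place of code of your own. Each camera call takes 0.05 s, during which the arm holds its last target. There are 200 camera calls.

## Task

Spark-test every discharge tube, one at a time: first the one already lying in the tester's cradle, if there is one, then those on the sloped feed rail, always taking the lowest next and laying it in the cradle. With the tube in the cradle press the plunger through its soft first stop right down to the stiff second stop and let it come up, then lay the tested tube on its side in the tray. They are glass: grip them gently, under 50 N a finger.

Things in the scene. Friction and masses are not known exactly. Their poses are not given: they have to be found in the camera images.
- rail: fixed feed rail on a grey foot plate 220 x 90 mm; origin under the foot's centre. The aluminium bar, 32 mm wide, 172 mm long, slopes 18 degrees down to the rail's own -x, where a stop plate (32 mm wide) holds the lowest tube. Tubes lie across it along the rail's y, barrels on the bar, caps hanging 3 mm down beside it; both sides are open for fingers. Neighbours touch, 28 mm apart
- rail_end (a point): centre of a tube resting at the stop of the rail, 62 mm above the table
- tester: fixed spark tester on a grey base plate 250 x 100 x 10 mm; origin under the centre of the plate. Black V cradle at its own x = -70 mm, round black plunger housing (52 mm across, 86 mm tall) at x = +75 mm. A tube lies in the cradle along the tester's y
- cradle (a point): centre of a tube properly laid in the cradle, 61 mm above the table. The V (35 degree flanks, running along the tester's y, 28 mm long) takes the glass barrel between the caps, about 5 mm of play each way along y; caps and fingers have free room beside it
- plunger_top (a point): centre of the top of the plunger's black button (36 mm across), 118 mm above the table when up; moves with it. Straight down: soft first stop after 10 mm (1.5 rising to 4 N), then a stiff second stage of 5 mm (starts at 7 N, 11 N at its end), then a hard end, 15 mm down in all. Springs back up by itself
- plunger (a joint): soft first stage, m: 0 up, 0.010 at the first stop
- fire (a joint): stiff second stage, m: 0 until the first stop is overcome, 0.005 at the second stop; the spark fires above 0.004
- tray: loose flat dark steel tray 152 x 160 mm, 22 mm tall, walls and floor 4 mm, 0.7 kg; origin at the centre of its underside. Three ribs (tops 12 mm above the underside, 4 mm thick, 50 mm long) along its y make four lanes at its own x = -54, -18, 18, 54 mm; a tube lies in a lane along the tray's y with its centre 18 mm above the underside of the tray
- tube1: discharge tube: glass barrel 22 mm in diameter, 38 mm long, between two brass caps 28 mm in diameter, 6 mm thick; 50 mm long over all, about 45 g. Origin at its centre, y along the tube (rolled anyhow about it). Grip it across the flat cap faces, fingers outside the ends, TCP about 8 mm above the centre. Starts lying untested in the cradle, or is absent (None from the start)
- tube2: as tube1; starts at the stop of the rail, always there
- tube3: as tube1; starts second on the rail, always there. The tubes roll on slopes over about 12 degrees and soon stop on the flat; on the rail they roll down to the stop or the next tube
- tube4: as tube1; starts third on the rail, or is absent (None from the start). The glass stands 50 N on each finger, 100 N for both added together
There are look-alikes about, which are no part of the job. Leave any green, orange or purple look-alike of the tube4 alone.

How it is judged:
By the outcome, as a careful person would: the job done as asked, in the order asked, and still so for the second after the job is handed in, with the robot touching nothing.
Of tube1, tube4 only 1 to 2 are there at a start; the rules pass over those that are not, and their reading is None.
At some moment in a run one of tray may be knocked a few centimetres aside while the robot is not near it.
Once in a run the grip may slacken for a moment while it holds something.
It also fails if it takes over 210 s, if anything falls off the work surface, if the arm or the gripper's body presses on something with over 40 N, if the wrist force passes 120 N, or if a joint passes its speed limit or range.

## Working session

There is one attempt and no reset: what is moved stays moved. The work goes in short steps, Python scripts to look and compute and a tool call to move; the robot and the scene stay as the last step left them, time stands still between calls to the robot, and variables do not carry over. Pictures are saved under pics/ and viewed, about 12 in all and at most 16, crops included, and the job is handed in when it is done.

Besides the shell and the picture viewer there is one more tool, called after "Emit:" by a JSON object that holds its "name" and its "arguments", one argument or row to a line. step_arm: Moves the arm, as the interface text tells. Shift numbers are shares of 250 mm and turn numbers shares of 90 degrees, none past 1 either way. Its arguments: {"type":"object","properties":{"plan":{"type":"array"},"jaw":{"type":"number"}},"required":["plan"]}

```bash
ls; mkdir -p pics; cat > h.py <<'E'
import numpy as np, cv2
from plant import ctrl
from scipy.spatial.transform import Rotation as R
def save(c,fn,crop=None,scale=1):
    im=c["image"][:,:,::-1]
    if crop: r0,r1,c0,c1=crop; im=im[r0:r1,c0:c1]
    if scale!=1: im=cv2.resize(im,None,fx=scale,fy=scale,interpolation=cv2.INTER_CUBIC)
    cv2.imwrite("pics/"+fn,im)
def cloud(c):  # world xyz per pixel (pinhole)
    z=c["range_z"].astype(float); K=c["mtx"]; v,u=np.mgrid[0:420,0:560]
    P=np.stack([(u-K[0,2])/K[0,0]*z,-(v-K[1,2])/K[1,1]*z,-z],-1)
    W=P@c["extrinsics"][:3,:3].T+c["extrinsics"][:3,3]
    W[z==0]=np.nan
    return W
E
python3 - <<'E'
from h import *
s=ctrl.read_state(); print({k:np.round(v,3) for k,v in s.items()})
for n in("scene","side"):
    c=ctrl.camera(n); save(c,n+"0.png",scale=1.4)
    print(n,[k for k in c],c["mtx"].tolist(),np.round(c["extrinsics"],3).tolist())
    for l in("rail","tester","cradle","plunger_top","tray","tube1"):
        print(l,[(np.round(d["location"],3).tolist(),round(d["p"],2)) for d in ctrl.find_in(c,l)])
    np.savez(n+"0.npz",im=c["image"],W=cloud(c))
E
```

```text
pics
{'t': np.float64(0.0), 'qpos': array([ 1.1  ,  0.246,  1.559, -0.   ,  1.339, -0.174]), 'qd': array([ 0.   ,  0.001,  0.001, -0.   , -0.   , -0.   ]), 'joint_torque': array([-1.0000e-03, -4.1585e+01, -3.1460e+01,  6.8000e-02,  3.3000e-02,
       -0.0000e+00]), 'eef_pos': array([0.19 , 0.621, 0.223]), 'ee_rot': array([ 0.148,  0.989, -0.001, -0.   ]), 'ft_force': array([-0.033, -0.719,  0.347]), 'torque': array([ 0.013, -0.024,  0.053]), 'width': np.float64(0.094)}
scene ['image', 'range_z', 'mtx', 'extrinsics', 'shot'] [[438.02536821714955, 0.0, 284.59500201576657], [0.0, 438.02536821714955, 209.05959379489215], [0.0, 0.0, 1.0]] [[-0.87, -0.367, 0.33, 0.859], [0.494, -0.649, 0.579, 0.612], [0.002, 0.667, 0.745, 0.888], [0.0, 0.0, 0.0, 1.0]]
rail [([0.585, 0.02, 0.006], 0.79)]
tester [([0.554, 0.313, 0.012], 0.71)]
cradle [([0.558, 0.311, 0.01], 0.58)]
plunger_top [([0.613, 0.291, 0.117], 0.85), ([0.557, 0.311, 0.008], 0.61)]
tray [([0.51, -0.302, 0.008], 0.84)]
tube1 [([0.587, 0.152, 0.022], 0.84), ([0.366, -0.014, 0.02], 0.73), ([0.512, -0.305, 0.006], 0.58), ([0.547, 0.008, 0.
[... 203 characters left out ...]
986951467, 0.0, 284.0185207445042], [0.0, 434.8634986951467, 204.09173153135507], [0.0, 0.0, 1.0]] [[0.691, 0.477, -0.543, 0.048], [-0.723, 0.463, -0.513, -0.421], [0.007, 0.747, 0.665, 0.668], [0.0, 0.0, 0.0, 1.0]]
rail [([0.542, -0.016, 0.01], 0.97), ([0.506, -0.009, 0.082], 0.47)]
tester [([0.541, 0.286, 0.011], 0.77), ([0.609, 0.284, 0.116], 0.73)]
cradle [([0.543, 0.281, 0.011], 0.79)]
plunger_top [([0.607, 0.284, 0.115], 0.68)]
tray [([0.505, -0.314, 0.0], 0.89)]
tube1 [([0.509, -0.011, 0.079], 0.85), ([0.464, 0.299, 0.065], 0.81), ([0.387, 0.126, 0.018], 0.66), ([0.584, 0.143, 0.02], 0.64), ([0.536, -0.008, 0.088], 0.61), ([0.486, -0.018, 0.065], 0.58), ([0.358, -0.027, 0.021], 0.55)]
```

View pics/scene0.png

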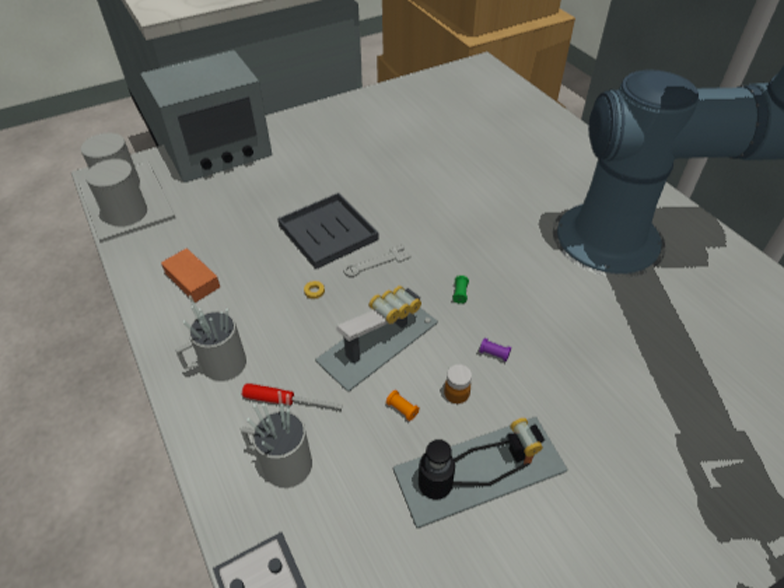

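View pics/side0.png

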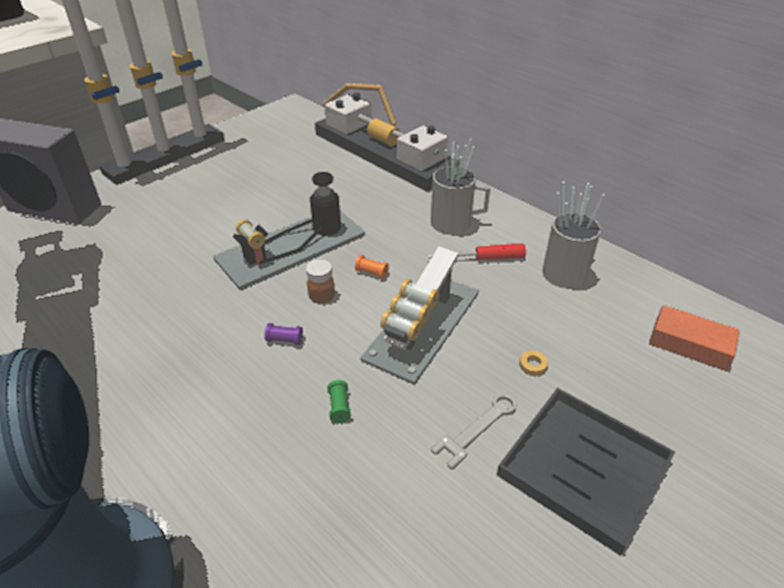

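Scene (1.4x): tube1 sits in the cradle at (525,438), and three brass/glass tubes are on the rail at (385-415,300). The green (460,288), purple (495,350) and orange (402,405) spools are look-alikes to leave alone. The tray is at (328,230) and the plunger at (438,450). Next I'll fit the fixture poses.

```bash
python3 - <<'E'
from h import *
D={n:np.load(n+"0.npz") for n in("scene","side")}
def sel(names,cx,cy,r,z0,z1,f=None):
    o=[]
    for n in names:
        W=D[n]["W"].reshape(-1,3); I=D[n]["im"].reshape(-1,3).astype(int)
        m=(np.hypot(W[:,0]-cx,W[:,1]-cy)<r)&(W[:,2]>z0)&(W[:,2]<z1)
        if f is not None: m&=f(I)
        o.append(W[m])
    return np.concatenate(o)
def rect(p):
    (c,s,a)=cv2.minAreaRect((p[:,:2]*1000).astype(np.float32)); return np.round(c,1),np.round(s,1),round(a,2),len(p)
for ns in (["scene"],["side"],["scene","side"]):
    print(ns)
    print("tester",rect(sel(ns,.55,.3,.15,.006,.014)))
    for z0,z1 in((.004,.016),): print("rail",rect(sel(ns,.56,0,.14,z0,z1)))
    print("tray",rect(sel(ns,.508,-.31,.13,.017,.03)))
    p=sel(ns,.61,.288,.04,.112,.125); print("button",p[:,:2].min(0),p[:,:2].max(0),np.median(p[:,2]))
    p=sel(ns,.468,.305,.05,.045,.09); print("cradle tube",rect(p),p[:,2].max())
    p=sel(ns,.52,-.005,.08,.05,.11); print("rail tubes",rect(p),p[:,2].max())
    g=lambda I:(I[:,0]-I[:,2]>60)
    p=sel(ns,.468,.305,.05,.045,.09,g); print("cradle caps",rect(p))
    p=sel(ns,.51,-.005,.07,.05,.12,g); print("rail caps",rect(p),p.min(0),p.max(0))
z=sel(["scene","side"],.56,0,.1,.002,.02)[:,2]; print(np.histogram(z,bins=18,range=(.002,.02))[0])
E
```

```text
['scene']
tester (array([531.3, 257.2]), array([195.4, 249.9]), 81.22, 3395)
rail (array([549.4,  40.1]), array([220.2, 154. ]), 13.25, 1712)
tray (array([ 511.8, -302.3]), array([153.2, 166. ]), 5.52, 287)
button [0.59444768 0.27364887] [0.6305378  0.30946873] 0.11640287678102113
cradle tube (array([468.9, 313.9]), array([52.6, 51.2]), 81.75, 486) 0.0763943935034509
rail tubes (array([532. ,   0.6]), array([133.2,  54. ]), 14.13, 846) 0.09385756868602135
cradle caps (array([470.1, 313.8]), array([52.8, 25.2]), 80.3, 109)
rail caps (array([512.3,  -4.6]), array([84.9, 53.6]), 13.93, 221) [ 0.46753478 -0.03544506  0.05080576] [0.55853172 0.03039965 0.09385757]
['side']
tester (array([529.3, 256.2]), array([191.3, 250.5]), 80.96, 1891)
rail (array([556.7,   1.4]), array([236.6, 179.7]), 40.43, 2023)
tray (array([ 508.9, -305.4]), array([155.2, 160.6]), 5.1, 1125)
button [0.5915275  0.26916632] [0.62626764 0.30416641] 0.1173521118785445
cradle tube (array([466.9, 309.6]), array([53.1, 51. ]), 77.58, 344) 0.07660371693652501
rail tubes (array([532.1,  -2.7]), array([135.2,  51.5]), 13.91
[... 297 characters left out ...]
, 252. ]), 81.22, 5286)
rail (array([557. ,   2.4]), array([238.6, 181.4]), 39.68, 3735)
tray (array([ 509.5, -302.5]), array([157.9, 166. ]), 5.47, 1412)
button [0.5915275  0.26916632] [0.6305378  0.30946873] 0.1166949861925729
cradle tube (array([468.2, 311.8]), array([58.1, 52.5]), 77.58, 830) 0.07660371693652501
rail tubes (array([ 5.315e+02, -4.000e-01]), array([135.2,  55.7]), 14.21, 2248) 0.09469216488259591
cradle caps (array([468.4, 313.1]), array([54.7, 28.3]), 80.3, 148)
rail caps (array([512.4,  -4.7]), array([84.9, 54. ]), 13.93, 412) [ 0.46748622 -0.03905893  0.05080576] [0.55853172 0.03039965 0.09469216]
[ 96  91 229 437 716 747 581 239  52  18  10  11   8  10  10  12   5   5]
```

Fits agree: tester yaw is about −8.9° with the cradle at (.468,.3115) and the button at (.611,.289), 145 mm apart as specified. Rail yaw is 13.9° with its end at about (.486,−.0125), and the tray is at (.510,−.304) with yaw 5.3°. I'll write a move calculator next, then set out.

```bash
cat >> h.py <<'E'
def pose():
    s=ctrl.read_state(); M=R.from_quat(s["ee_rot"]).as_matrix(); return s,np.array(s["eef_pos"]),M
def down(phi):
    p=np.radians(phi); y=np.array([np.cos(p),np.sin(p),0]); z=np.array([0,0,-1.]); return np.stack([np.cross(y,z),y,z],1)
def go(*wps,vmax=.0495):
    """wps: (x,y,z,phi[,vmax]) -> prints rows of shares from the measured pose"""
    s,p,M=pose(); print("t",round(float(s["t"]),2),"at",np.round(p*1000,1),"phi",np.round(np.degrees(np.arctan2(M[1,1],M[0,1])),1),"w",round(float(s["width"])*1000,1),"F",np.round(s["ft_force"],1))
    for w in wps:
        v=w[4] if len(w)>4 else vmax
        T=down(w[3]); rv=R.from_matrix(M.T@T).as_rotvec(); d=np.array(w[:3])-p
        n=max(1,int(np.ceil(np.linalg.norm(d)/v)),int(np.ceil(np.degrees(np.linalg.norm(rv))/8.5)))
        out=[]
        for i in range(n):
            sh=M.T@(d/n)/.25; tr=rv/n/(np.pi/2)
            out.append([round(float(a),3) for a in (*sh,*tr)])
            M=M@R.from_rotvec(rv/n).as_matrix()
        p=np.array(w[:3]); M=T
        print("->",w); [print("  ",o) for o in out]
def wcloud(c):
    z=c["range_z"].astype(float); K=c["mtx"]; v,u=np.mgrid[0:420,0:560]
    a=(u-K[0,2])/K[0,0]; b=(v-K[1,2])/K[1,1]; r=np.hypot(a,b)+1e-9; t=np.tan(np.minimum(r,1.5))/r
    P=np.stack([a*t*z,-b*t*z,-z],-1); W=P@c["extrinsics"][:3,:3].T+c["extrinsics"][:3,3]; W[(z==0)|(r>1.3)]=np.nan
    return W
E
python3 -c "
from h import *
go((.468,.3115,.16,81.1))"
```

```text
t 0.7 at [190.1 621.6 224.3] phi 73.0 w 93.4 F [-0.4 -0.2  0. ]
-> (0.468, 0.3115, 0.16, 81.1)
   [-0.158, -0.096, 0.029, 0.0, 0.0, -0.01]
   [-0.157, -0.098, 0.029, 0.0, 0.0, -0.01]
   [-0.155, -0.101, 0.029, 0.0, 0.0, -0.01]
   [-0.154, -0.103, 0.029, 0.0, 0.0, -0.01]
   [-0.152, -0.105, 0.029, 0.0, 0.0, -0.01]
   [-0.15, -0.108, 0.029, 0.0, 0.0, -0.01]
   [-0.149, -0.11, 0.029, 0.0, 0.0, -0.01]
   [-0.147, -0.113, 0.029, 0.0, 0.0, -0.01]
   [-0.145, -0.115, 0.029, 0.0, 0.0, -0.01]
```

Emit:
{"name": "step_arm", "arguments": {
  "plan": [
    [-0.158,-0.096,0.029,0,0,-0.01],
    [-0.157,-0.098,0.029,0,0,-0.01],
    [-0.155,-0.101,0.029,0,0,-0.01],
    [-0.154,-0.103,0.029,0,0,-0.01],
    [-0.152,-0.105,0.029,0,0,-0.01]
  ],
  "jaw": 0.75
}}

```text
t: 1.2
eef_pos: [0.3454, 0.4479, 0.188]
ee_rot: [0.108, 0.994, 0.0, 0.0]
ft_force: [0.2, -0.2, -0.5]
width: 0.0707
```

Emit:
{"name": "step_arm", "arguments": {
  "plan": [
    [-0.15,-0.108,0.029,0,0,-0.01],
    [-0.149,-0.11,0.029,0,0,-0.01],
    [-0.147,-0.113,0.029,0,0,-0.01],
    [-0.145,-0.115,0.029,0,0,-0.01],
    [0,0,0,0,0,0]
  ]
}}

```text
t: 1.7
eef_pos: [0.4704, 0.3077, 0.1583]
ee_rot: [0.081, 0.997, -0.001, -0.0]
ft_force: [-0.6, 0.4, 0.1]
width: 0.0707
```

```bash
python3 - <<'E'
from h import *
c=ctrl.camera("wrist"); save(c,"w1.png"); W=wcloud(c)
print(c["mtx"].tolist(),np.round(c["extrinsics"],3).tolist())
go((.468,.3115,.10,81.1),(.468,.3115,.069,81.1))
p=W.reshape(-1,3); p=p[~np.isnan(p[:,0])]
for (cx,cy,r,z0,z1) in((.468,.3115,.045,.05,.09),(.611,.289,.04,.108,.125)):
    m=(np.hypot(p[:,0]-cx,p[:,1]-cy)<r)&(p[:,2]>z0)&(p[:,2]<z1); q=p[m]
    print(len(q),cv2.minAreaRect((q[:,:2]*1000).astype(np.float32)),np.percentile(q[:,2],[50,95,100]))
E
```

```text
[[325.19226210127806, 0.0, 278.69730626026535], [0.0, 325.19226210127806, 211.28633617149944], [0.0, 0.0, 1.0]] [[0.16, -0.953, -0.257, 0.394], [0.987, 0.154, 0.043, 0.321], [-0.002, -0.261, 0.965, 0.319], [0.0, 0.0, 0.0, 1.0]]
t 1.75 at [469.  309.5 158.7] phi 80.8 w 70.3 F [-0.8  0.6 -0.5]
-> (0.468, 0.3115, 0.1, 81.1)
   [0.002, 0.004, 0.117, -0.0, -0.0, -0.001]
   [0.002, 0.004, 0.117, -0.0, -0.0, -0.001]
-> (0.468, 0.3115, 0.069, 81.1)
   [0.0, 0.0, 0.124, 0.0, 0.0, 0.0]
2902 ((467.07037353515625, 312.7498779296875), (50.14875411987305, 50.08350372314453), 81.12114715576172) [0.06783045 0.07452109 0.07677298]
301 ((596.6148071289062, 293.2066650390625), (31.284032821655273, 10.58863639831543), 78.099365234375) [0.1148711  0.11792512 0.11872704]
```

View pics/w1.png

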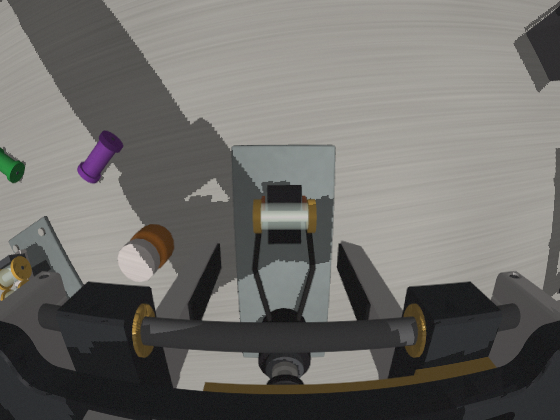

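The tube lies straight in the cradle at (285,215), with the jaws parallel and bracketing it. The plunger is at (285,350). Tube1 is already there, so I press first with shut fingers.

```bash
python3 - <<'E'
from h import *
go((.611,.289,.16,81.1),(.611,.289,.138,81.1),(.611,.289,.1225,81.1,.008))
E
```

```text
t 1.75 at [469.  309.5 158.7] phi 80.8 w 70.3 F [-0.8  0.6 -0.5]
-> (0.611, 0.289, 0.16, 81.1)
   [-0.191, 0.003, -0.002, -0.0, -0.0, -0.001]
   [-0.191, 0.003, -0.002, -0.0, -0.0, -0.001]
   [-0.191, 0.003, -0.002, -0.0, -0.0, -0.001]
-> (0.611, 0.289, 0.138, 81.1)
   [0.0, 0.0, 0.088, 0.0, 0.0, 0.0]
-> (0.611, 0.289, 0.1225, 81.1, 0.008)
   [0.0, 0.0, 0.031, 0.0, 0.0, 0.0]
   [0.0, 0.0, 0.031, 0.0, 0.0, 0.0]
```

Emit:
{"name": "step_arm", "arguments": {
  "plan": [
    [-0.191,0.0,0,0,0,0],
    [-0.191,0.0,0,0,0,0],
    [-0.191,0.0,0,0,0,0],
    [0,0,0.04,0,0,0],
    [0,0,0,0,0,0]
  ],
  "jaw": 0
}}

```text
t: 2.25
eef_pos: [0.6082, 0.2899, 0.1471]
ee_rot: [0.077, 0.997, -0.0, -0.002]
ft_force: [-0.7, -0.4, -0.6]
width: 0.0337
```

Emit:
{"name": "step_arm", "arguments": {
  "plan": [
    [0,0,0,0,0,0]
  ]
}}

```text
t: 2.35
eef_pos: [0.6076, 0.2903, 0.1485]
ee_rot: [0.077, 0.997, -0.0, -0.001]
ft_force: [0.2, -0.7, 0.5]
width: 0.0258
```

```bash
python3 - <<'E'
from h import *
go((.611,.289,.1225,81.1))
c=ctrl.camera("wrist"); save(c,"w2.png",(220,420,140,430),2)
E
```

```text
t 2.35 at [607.6 290.3 148.5] phi 81.2 w 25.8 F [ 0.2 -0.7  0.5]
-> (0.611, 0.289, 0.1225, 81.1)
   [-0.015, -0.003, 0.104, -0.0, -0.001, 0.001]
```

View pics/w2.png

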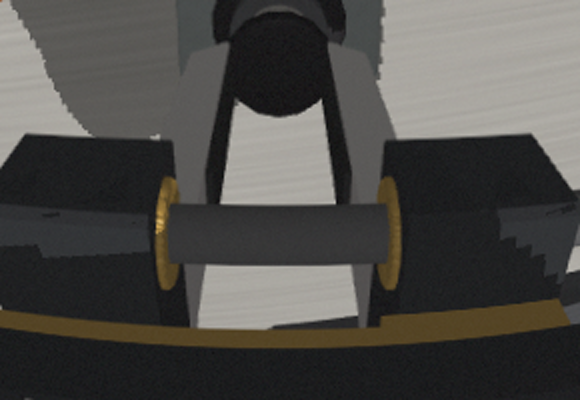

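Button is centred between the closing fingers at crop (280,60). Pressing.

Emit:
{"name": "step_arm", "arguments": {
  "plan": [
    [-0.013,-0.003,0,0,0,0],
    [0,0,0,0,0,0],
    [0,0,0.034,0,0,0],
    [0,0,0.036,0,0,0],
    [0,0,0.036,0,0,0]
  ]
}}

```text
t: 2.9
eef_pos: [0.6129, 0.2882, 0.1228]
ee_rot: [0.078, 0.997, 0.0, 0.001]
ft_force: [-1.5, -0.1, 10.3]
width: 0.0003
```

Emit:
{"name": "step_arm", "arguments": {
  "plan": [
    [0,0,0,0,0,0],
    [0,0,0,0,0,0]
  ]
}}

```text
t: 3.1
eef_pos: [0.613, 0.2882, 0.1238]
ee_rot: [0.078, 0.997, 0.0, 0.0]
ft_force: [-1.9, -0.1, 9.9]
width: 0.0006
```

```bash
python3 - <<'E'
from h import *
go((.611,.289,.1225,81.1))
E
```

```text
t 3.1 at [613.  288.2 123.8] phi 81.1 w 0.6 F [-1.9 -0.1  9.9]
-> (0.611, 0.289, 0.1225, 81.1)
   [0.008, 0.002, 0.005, 0.0, 0.001, -0.0]
```

Force of 9.9 N is still inside stage two, short of the 11 N end. I'll push on a little.

Emit:
{"name": "step_arm", "arguments": {
  "plan": [
    [0.004,0,0.01,0,0,0],
    [0,0,0.006,0,0,0],
    [0,0,0,0,0,0]
  ]
}}

```text
t: 3.4
eef_pos: [0.613, 0.2883, 0.1218]
ee_rot: [0.078, 0.997, 0.0, 0.002]
ft_force: [-1.7, -1.1, 15.1]
width: 0.0003
```

15.1 N exceeds 11 N, so it's at the hard end. Releasing and heading back over the tube.

Emit:
{"name": "step_arm", "arguments": {
  "plan": [
    [0,0,-0.16,0,0,0],
    [0.197,0.001,0,0,0,0],
    [0.197,0.001,0,0,0,0],
    [0.197,0.001,0,0,0,0],
    [0,0,0.12,0,0,0]
  ],
  "jaw": 0.75
}}

```text
t: 3.9
eef_pos: [0.4628, 0.3134, 0.131]
ee_rot: [0.076, 0.997, 0.001, 0.002]
ft_force: [0.4, -0.1, -0.0]
width: 0.037
```

Emit:
{"name": "step_arm", "arguments": {
  "plan": [
    [0,0,0,0,0,0],
    [0,0,0,0,0,0]
  ]
}}

```text
t: 4.1
eef_pos: [0.4653, 0.3113, 0.1278]
ee_rot: [0.078, 0.997, -0.001, -0.001]
ft_force: [-0.6, -1.2, 0.7]
width: 0.0531
```

```bash
python3 - <<'E'
from h import *
go((.4675,.312,.069,81.1))
E
```

```text
t 4.1 at [465.3 311.3 127.8] phi 81.1 w 53.1 F [-0.6 -1.2  0.7]
-> (0.4675, 0.312, 0.069, 81.1)
   [-0.004, 0.002, 0.118, -0.0, -0.001, -0.0]
   [-0.004, 0.002, 0.118, -0.0, -0.001, -0.0]
```

Emit:
{"name": "step_arm", "arguments": {
  "plan": [
    [-0.006,0.003,0,0,0,0],
    [0,0,0,0,0,0],
    [0,0,0.118,0,0,0],
    [0,0,0.118,0,0,0],
    [0,0,0,0,0,0]
  ]
}}

```text
t: 4.6
eef_pos: [0.4651, 0.3109, 0.0661]
ee_rot: [0.078, 0.997, -0.002, -0.003]
ft_force: [-1.1, -0.0, -0.6]
width: 0.0706
```

Emit:
{"name": "step_arm", "arguments": {
  "plan": [
    [0,0,0,0,0,0],
    [0,0,0,0,0,0],
    [0,0,0,0,0,0],
    [0,0,0,0,0,0],
    [0,0,0,0,0,0]
  ],
  "jaw": 0.3
}}

```text
t: 5.1
eef_pos: [0.4685, 0.3127, 0.0714]
ee_rot: [0.078, 0.997, 0.001, 0.002]
ft_force: [-0.3, -0.3, 5.6]
width: 0.0503
```

```bash
python3 - <<'E'
from h import *
go((.4675,.312,.18,81.1),(.48,0,.18,95.3),(.456,-.309,.12,95.3),(.456,-.309,.027,95.3))
E
```

```text
t 5.1 at [468.5 312.7  71.4] phi 81.1 w 50.3 F [-0.3 -0.3  5.6]
-> (0.4675, 0.312, 0.18, 81.1)
   [0.001, -0.001, -0.145, 0.0, 0.001, 0.0]
   [0.001, -0.001, -0.145, 0.0, 0.001, 0.0]
   [0.001, -0.001, -0.145, 0.0, 0.001, 0.0]
-> (0.48, 0, 0.18, 95.3)
   [-0.035, -0.175, 0.0, 0.0, 0.0, -0.023]
   [-0.028, -0.176, 0.0, 0.0, 0.0, -0.023]
   [-0.022, -0.177, 0.0, 0.0, 0.0, -0.023]
   [-0.016, -0.178, 0.0, 0.0, 0.0, -0.023]
   [-0.01, -0.178, 0.0, 0.0, 0.0, -0.023]
   [-0.003, -0.178, 0.0, 0.0, 0.0, -0.023]
   [0.003, -0.178, 0.0, 0.0, 0.0, -0.023]
-> (0.456, -0.309, 0.12, 95.3)
   [0.03, -0.175, 0.034, 0.0, 0.0, 0.0]
   [0.03, -0.175, 0.034, 0.0, 0.0, 0.0]
   [0.03, -0.175, 0.034, 0.0, 0.0, 0.0]
   [0.03, -0.175, 0.034, 0.0, 0.0, 0.0]
   [0.03, -0.175, 0.034, 0.0, 0.0, 0.0]
   [0.03, -0.175, 0.034, 0.0, 0.0, 0.0]
   [0.03, -0.175, 0.034, 0.0, 0.0, 0.0]
-> (0.456, -0.309, 0.027, 95.3)
   [0.0, 0.0, 0.186, 0.0, 0.0, 0.0]
   [0.0, 0.0, 0.186, 0.0, 0.0, 0.0]
```

Gripped: width 50.3 mm. Carrying to the tray's near lane (x = −54).

Emit:
{"name": "step_arm", "arguments": {
  "plan": [
    [0,0,-0.145,0,0,0],
    [0,0,-0.145,0,0,0],
    [0,0,-0.145,0,0,0],
    [-0.035,-0.175,0,0,0,-0.023],
    [-0.028,-0.176,0,0,0,-0.023]
  ]
}}

```text
t: 5.6
eef_pos: [0.4712, 0.2229, 0.18]
ee_rot: [0.039, 0.999, 0.0, 0.002]
ft_force: [0.4, -0.8, -1.2]
width: 0.0498
```

Emit:
{"name": "step_arm", "arguments": {
  "plan": [
    [-0.022,-0.177,0,0,0,-0.023],
    [-0.016,-0.178,0,0,0,-0.023],
    [-0.01,-0.178,0,0,0,-0.023],
    [-0.003,-0.178,0,0,0,-0.023],
    [0.003,-0.178,0,0,0,-0.023]
  ]
}}

```text
t: 6.1
eef_pos: [0.4798, -0.0012, 0.1784]
ee_rot: [-0.05, 0.999, 0.0, 0.0]
ft_force: [0.7, -0.5, -0.4]
width: 0.0499
```

Emit:
{"name": "step_arm", "arguments": {
  "plan": [
    [0.03,-0.175,0.034,0,0,0],
    [0.03,-0.175,0.034,0,0,0],
    [0.03,-0.175,0.034,0,0,0],
    [0.03,-0.175,0.034,0,0,0],
    [0.03,-0.175,0.034,0,0,0]
  ]
}}

```text
t: 6.6
eef_pos: [0.4637, -0.2226, 0.1356]
ee_rot: [-0.049, 0.999, 0.0, 0.0]
ft_force: [0.3, -0.2, -2.0]
width: 0.0496
```

Emit:
{"name": "step_arm", "arguments": {
  "plan": [
    [0.03,-0.175,0.034,0,0,0],
    [0.03,-0.175,0.034,0,0,0],
    [0,0,0,0,0,0]
  ]
}}

```text
t: 6.9
eef_pos: [0.4567, -0.3135, 0.1179]
ee_rot: [-0.046, 0.999, -0.0, -0.0]
ft_force: [0.7, 1.0, 0.2]
width: 0.0498
```

```bash
cat >> h.py <<'E'
def traypose():
    """tray rim fit in the side and scene views"""
    o=[]
    for n in("scene","side"):
        c=ctrl.camera(n); m=[d for d in ctrl.trace(c,"tray") if d["p"]>.4]
        if not m: print(n,"no tray"); continue
        W=cloud(c); q=W[m[0]["pixels"]]; q=q[(q[:,2]>-.005)&(q[:,2]<.035)]; q=q[~np.isnan(q[:,0])]
        r=cv2.minAreaRect((q[:,:2]*1000).astype(np.float32)); print(n,[np.round(a,1).tolist() for a in r],len(q))
E
python3 - <<'E'
from h import *
s=[ctrl.read_state()]
c=ctrl.camera("wrist"); save(c,"w3.png")
go((.4566,-.309,.12,95.3),(.4566,-.309,.027,95.3))
traypose()
E
```

```text
t 6.95 at [ 457.  -311.2  118.1] phi 95.4 w 49.8 F [ 0.3  0.2 -1.5]
-> (0.4566, -0.309, 0.12, 95.3)
   [0.001, 0.009, -0.008, 0.001, -0.0, 0.001]
-> (0.4566, -0.309, 0.027, 95.3)
   [0.0, 0.0, 0.186, 0.0, 0.0, 0.0]
   [0.0, 0.0, 0.186, 0.0, 0.0, 0.0]
scene [[505.9, -314.6], [168.4, 194.7], 5.8] 2295
side [[518.3, -302.4], [175.4, 168.6], 5.4] 6869
```

View pics/w3.png

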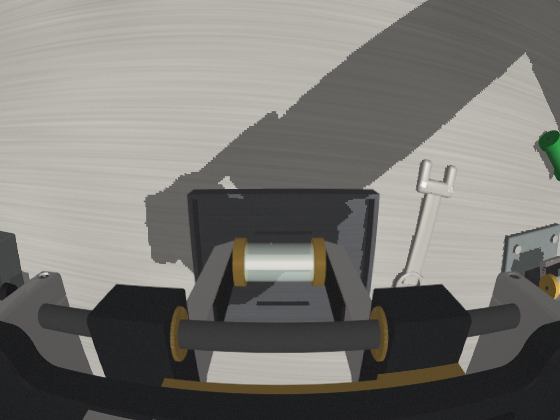

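The tube hangs over the tray at (280,262), parallel to the ribs (for example at (283,302)). I'll check the tray's near edges in the wrist cloud.

```bash
cat >> h.py <<'E'
def trayw(c,x0=.5104,y0=-.304,yaw=5.3):
    """tray edges in its assumed frame from the wrist view, rim points"""
    p=wcloud(c).reshape(-1,3); p=p[~np.isnan(p[:,0])]; p=p[(p[:,2]>.016)&(p[:,2]<.028)]
    a=np.radians(yaw); d=p[:,:2]-[x0,y0]; u=d@[np.cos(a),np.sin(a)]; v=d@[-np.sin(a),np.cos(a)]
    m=(abs(u)<.1)&(abs(v)<.1); u=u[m]*1000; v=v[m]*1000
    near=u[(u<-65)&(abs(v)<60)]; L=v[(v>65)&(u<0)]; Rr=v[(v<-65)&(u<0)]
    print("tray rim near u",np.percentile(near,[2,50,98]).round(1),"left v",np.percentile(L,[2,50,98]).round(1) if len(L) else None,"right v",np.percentile(Rr,[2,50,98]).round(1) if len(Rr) else None)
    for s in(-1,1):
        q=(u<-65)&(v*s>20)&(abs(v)<60)
        if q.any(): print("  near edge at side",s,np.median(u[q]).round(1))
E
python3 - <<'E'
from h import *
c=ctrl.camera("wrist"); trayw(c)
E
```

```text
tray rim near u [-77.1 -75.5 -73. ] left v [66.6 76.7 79.8] right v [-80.3 -77.  -67.1]
  near edge at side -1 -75.4
  near edge at side 1 -75.5
```

Tray estimate holds within 1 mm. Lowering.

Emit:
{"name": "step_arm", "arguments": {
  "plan": [
    [0.003,0.006,0,0,0,0],
    [0,0,0.18,0,0,0],
    [0,0,0.15,0,0,0],
    [0,0,0,0,0,0],
    [0,0,0.03,0,0,0]
  ]
}}

```text
t: 7.7
eef_pos: [0.4578, -0.3082, 0.0298]
ee_rot: [-0.049, 0.999, -0.001, 0.001]
ft_force: [0.1, 0.7, 0.1]
width: 0.0497
```

Emit:
{"name": "step_arm", "arguments": {
  "plan": [
    [0,0,0,0,0,0],
    [0,0,0,0,0,0]
  ]
}}

```text
t: 7.9
eef_pos: [0.4581, -0.309, 0.0307]
ee_rot: [-0.049, 0.999, -0.001, 0.001]
ft_force: [-0.2, -0.3, -0.0]
width: 0.0497
```

Emit:
{"name": "step_arm", "arguments": {
  "plan": [
    [0.006,0,0.008,0,0,0],
    [0,0,0.005,0,0,0],
    [0,0,0,0,0,0]
  ]
}}

```text
t: 8.2
eef_pos: [0.4563, -0.3092, 0.0278]
ee_rot: [-0.049, 0.999, -0.001, 0.001]
ft_force: [-2.5, 1.9, 10.0]
width: 0.0495
```

Emit:
{"name": "step_arm", "arguments": {
  "plan": [
    [0,0,0,0,0,0],
    [0,0,0,0,0,0],
    [0,0,0,0,0,0],
    [0,0,-0.1,0,0,0],
    [0,0,-0.2,0,0,0]
  ],
  "jaw": 0.75
}}

```text
t: 8.7
eef_pos: [0.4529, -0.3057, 0.0971]
ee_rot: [-0.049, 0.999, 0.004, -0.003]
ft_force: [-0.3, 0.1, -0.4]
width: 0.0705
```

```bash
python3 - <<'E'
from h import *
go((.48,-.19,.16,100),(.486,-.0125,.14,103.9),(.486,-.0125,.07,103.9))
c=ctrl.camera("wrist"); p=wcloud(c).reshape(-1,3); m=(np.hypot(p[:,0]-.456,p[:,1]+.309)<.045)&(p[:,2]>.024)&(p[:,2]<.05); q=p[m]
print(len(q),cv2.minAreaRect((q[:,:2]*1000).astype(np.float32)),q[:,2].max())
E
```

```text
t 8.7 at [ 452.9 -305.7   97.1] phi 95.6 w 70.5 F [-0.3  0.1 -0.4]
-> (0.48, -0.19, 0.16, 100)
   [-0.05, 0.151, -0.083, 0.002, -0.001, -0.016]
   [-0.055, 0.149, -0.083, 0.002, -0.001, -0.016]
   [-0.058, 0.147, -0.084, 0.002, -0.001, -0.016]
-> (0.486, -0.0125, 0.14, 103.9)
   [-0.037, 0.174, 0.02, 0.0, 0.0, -0.011]
   [-0.04, 0.173, 0.02, 0.0, 0.0, -0.011]
   [-0.043, 0.172, 0.02, 0.0, 0.0, -0.011]
   [-0.046, 0.172, 0.02, 0.0, 0.0, -0.011]
-> (0.486, -0.0125, 0.07, 103.9)
   [0.0, 0.0, 0.14, 0.0, 0.0, 0.0]
   [0.0, 0.0, 0.14, 0.0, 0.0, 0.0]
1661 ((455.18365478515625, -308.95513916015625), (25.739381790161133, 50.10050582885742), 5.847919940948486) 0.033502486842409585
```

Tube1 lies in the lane, top at 33 mm against 32 mm expected. Now above the rail end.

Emit:
{"name": "step_arm", "arguments": {
  "plan": [
    [-0.05,0.151,-0.083,0,0,-0.016],
    [-0.055,0.149,-0.083,0,0,-0.016],
    [-0.058,0.147,-0.084,0,0,-0.016],
    [-0.037,0.174,0.02,0,0,-0.011],
    [-0.04,0.173,0.02,0,0,-0.011]
  ]
}}

```text
t: 9.25
eef_pos: [0.4863, -0.1022, 0.1541]
ee_rot: [-0.104, 0.995, -0.001, 0.001]
ft_force: [0.6, 0.5, -0.5]
width: 0.0708
```

Emit:
{"name": "step_arm", "arguments": {
  "plan": [
    [-0.043,0.172,0.02,0,0,-0.011],
    [-0.046,0.172,0.02,0,0,-0.011],
    [0,0,0,0,0,0],
    [0,0,0,0,0,0]
  ]
}}

```text
t: 9.65
eef_pos: [0.4888, -0.0141, 0.1429]
ee_rot: [-0.122, 0.993, -0.0, -0.0]
ft_force: [0.1, -0.1, 0.4]
width: 0.0706
```

```bash
cat >> h.py <<'E'
def railw(c):
    p=wcloud(c).reshape(-1,3); I=c["image"].reshape(-1,3).astype(int)
    m=(np.hypot(p[:,0]-.505,p[:,1]+.008)<.07)&(p[:,2]>.055)&(p[:,2]<.11); p=p[m]; I=I[m]
    a=np.radians(13.9); d=p[:,:2]-[.486,-.0125]; u=d@[np.cos(a),np.sin(a)]*1000; v=d@[-np.sin(a),np.cos(a)]*1000
    g=(I[:,0]-I[:,2]>60)&(abs(v)<35)
    print("caps v",np.percentile(v[g],[1,99]).round(1))
    for k in np.arange(-20,72,4):
        q=(u>=k)&(u<k+4)&(abs(v)<24); 
        if q.sum()>3:
            gg=g&(u>=k)&(u<k+4)
            print(k+2,np.percentile(p[q,2],90).round(4),np.percentile(v[gg],[2,98]).round(1) if gg.sum()>5 else "")
E
python3 - <<'E'
from h import *
c=ctrl.camera("wrist"); save(c,"w4.png"); railw(c)
go((.486,-.0125,.07,103.9))
E
```

```text
caps v [-23.8  25. ]
-18 0.066 
-14 0.0672 
-10 0.0704 [-23.8  24.7]
-6 0.0736 [-23.6  24.5]
-2 0.0754 [-23.8  24.5]
2 0.0758 [-23.6  24.6]
6 0.0748 [-23.7  24.7]
10 0.0735 [-22.1  23.2]
14 0.0771 [-23.7  24. ]
18 0.0794 [-23.7  24.4]
22 0.0827 [-23.5  24.5]
26 0.0842 [-23.5  24.6]
30 0.0842 [-23.7  24.1]
34 0.0831 [-23.8  24.3]
38 0.081 
42 0.0867 [-23.9  25.1]
46 0.089 [-23.7  24.9]
50 0.092 [-23.6  24.9]
54 0.0929 [-23.7  25. ]
58 0.0925 [-23.2  25.3]
62 0.0907 [-23.   24.9]
66 0.0889 [19.8 25. ]
70 0.0741 
t 9.7 at [489.  -15.1 143.1] phi 103.9 w 70.8 F [ 0.8 -0.  -0.3]
-> (0.486, -0.0125, 0.07, 103.9)
   [0.005, 0.006, 0.146, -0.0, 0.0, -0.0]
   [0.005, 0.006, 0.146, -0.0, 0.0, -0.0]
```

View pics/w4.png

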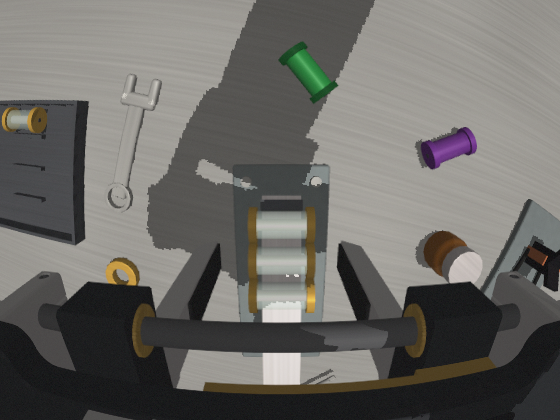

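Three tubes on the rail at (282,225), (282,262), (282,297). Lowest is the top one, within 1 mm of the estimate, so I grip it.

Emit:
{"name": "step_arm", "arguments": {
  "plan": [
    [0.005,0.012,0.05,0,0,0],
    [0,0,0.12,0,0,0],
    [0,0,0.12,0,0,0],
    [0,0,0,0,0,0],
    [0,0,0,0,0,0]
  ]
}}

```text
t: 10.2
eef_pos: [0.4865, -0.0128, 0.0702]
ee_rot: [-0.12, 0.993, 0.0, -0.001]
ft_force: [0.5, -0.2, 0.3]
width: 0.0705
```

Emit:
{"name": "step_arm", "arguments": {
  "plan": [
    [0,0,0,0,0,0],
    [0,0,0,0,0,0],
    [0,0,0,0,0,0],
    [0,0,0,0,0,0],
    [0,0,0,0,0,0]
  ],
  "jaw": 0.3
}}

```text
t: 10.7
eef_pos: [0.4878, -0.0123, 0.0717]
ee_rot: [-0.121, 0.993, -0.0, 0.001]
ft_force: [-0.1, 0.4, 5.5]
width: 0.0498
```

```bash
python3 - <<'E'
from h import *
go((.487,-.0118,.155,103.9),(.4675,.312,.13,81.1),(.4675,.312,.072,81.1))
E
```

```text
t 10.7 at [487.8 -12.3  71.7] phi 103.9 w 49.8 F [-0.1  0.4  5.5]
-> (0.487, -0.0118, 0.155, 103.9)
   [0.001, 0.001, -0.167, -0.0, 0.001, -0.0]
   [0.001, 0.001, -0.167, -0.0, 0.001, -0.0]
-> (0.4675, 0.312, 0.13, 81.1)
   [-0.034, 0.182, 0.014, 0.0, 0.0, 0.036]
   [-0.023, 0.184, 0.014, 0.0, 0.0, 0.036]
   [-0.013, 0.185, 0.014, 0.0, 0.0, 0.036]
   [-0.002, 0.185, 0.014, 0.0, 0.0, 0.036]
   [0.008, 0.185, 0.014, 0.0, 0.0, 0.036]
   [0.019, 0.184, 0.014, 0.0, 0.0, 0.036]
   [0.029, 0.183, 0.014, 0.0, 0.0, 0.036]
-> (0.4675, 0.312, 0.072, 81.1)
   [0.0, 0.0, 0.116, 0.0, 0.0, 0.0]
   [0.0, 0.0, 0.116, 0.0, 0.0, 0.0]
```

Emit:
{"name": "step_arm", "arguments": {
  "plan": [
    [0,0,-0.16,0,0,0],
    [0,0,-0.18,0,0,0],
    [-0.034,0.182,0.014,0,0,0.036],
    [-0.023,0.184,0.014,0,0,0.036],
    [-0.013,0.185,0.014,0,0,0.036]
  ]
}}

```text
t: 11.2
eef_pos: [0.4785, 0.128, 0.1453]
ee_rot: [-0.034, 0.999, 0.0, 0.001]
ft_force: [0.5, -0.1, 0.1]
width: 0.0499
```

Emit:
{"name": "step_arm", "arguments": {
  "plan": [
    [-0.002,0.185,0.014,0,0,0.036],
    [0.008,0.185,0.014,0,0,0.036],
    [0.019,0.184,0.014,0,0,0.036],
    [0.029,0.183,0.014,0,0,0.036],
    [0,0,0,0,0,0]
  ]
}}

```text
t: 11.7
eef_pos: [0.4659, 0.3156, 0.1303]
ee_rot: [0.074, 0.997, 0.0, -0.001]
ft_force: [-1.5, -1.2, -1.6]
width: 0.0499
```

Emit:
{"name": "step_arm", "arguments": {
  "plan": [
    [0,0,0,0,0,0],
    [0,0,0,0,0,0]
  ]
}}

```text
t: 11.9
eef_pos: [0.4674, 0.3106, 0.1307]
ee_rot: [0.077, 0.997, -0.0, -0.0]
ft_force: [-0.4, -0.4, -0.3]
width: 0.0499
```

```bash
python3 - <<'E'
from h import *
c=ctrl.camera("wrist"); save(c,"w5.png")
go((.4675,.312,.072,81.1))
E
```

```text
t 11.95 at [467.6 310.4 130.9] phi 81.1 w 49.7 F [-0.6 -0.5  1.2]
-> (0.4675, 0.312, 0.072, 81.1)
   [0.001, 0.003, 0.118, -0.0, -0.0, 0.0]
   [0.001, 0.003, 0.118, -0.0, -0.0, 0.0]
```

View pics/w5.png

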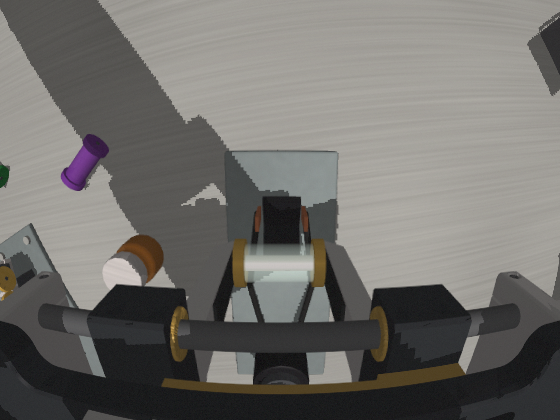

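Tube held level over the cradle, cradle at (283,225) centred laterally. Lowering.

Emit:
{"name": "step_arm", "arguments": {
  "plan": [
    [0.001,0.006,0.1,0,0,0],
    [0,0,0.12,0,0,0],
    [0,0,0,0,0,0],
    [0,0,0.012,0,0,0],
    [0,0,0,0,0,0]
  ]
}}

```text
t: 12.45
eef_pos: [0.468, 0.3126, 0.0739]
ee_rot: [0.077, 0.997, 0.0, 0.0]
ft_force: [-0.4, -0.3, 0.0]
width: 0.0498
```

Emit:
{"name": "step_arm", "arguments": {
  "plan": [
    [0,0,0,0,0,0],
    [0,0,0,0,0,0]
  ]
}}

```text
t: 12.65
eef_pos: [0.4679, 0.3131, 0.0739]
ee_rot: [0.077, 0.997, 0.0, 0.001]
ft_force: [0.6, -0.1, -1.0]
width: 0.0495
```

Emit:
{"name": "step_arm", "arguments": {
  "plan": [
    [0,0,0.01,0,0,0],
    [0,0,0,0,0,0],
    [0,0,0.003,0,0,0],
    [0,0,0,0,0,0]
  ]
}}

```text
t: 13.05
eef_pos: [0.4681, 0.3133, 0.071]
ee_rot: [0.077, 0.997, 0.0, 0.001]
ft_force: [-1.7, -0.9, 7.4]
width: 0.0497
```

Resting in the cradle (7 N). Releasing, then over to press.

Emit:
{"name": "step_arm", "arguments": {
  "plan": [
    [0,0,0,0,0,0],
    [0,0,0,0,0,0],
    [0,0,0,0,0,0],
    [0,0,-0.14,0,0,0],
    [0,0,-0.18,0,0,0]
  ],
  "jaw": 0.7
}}

```text
t: 13.55
eef_pos: [0.4653, 0.312, 0.1477]
ee_rot: [0.077, 0.997, -0.002, -0.003]
ft_force: [0.0, -0.1, 0.4]
width: 0.0656
```

Emit:
{"name": "step_arm", "arguments": {
  "plan": [
    [-0.193,-0.001,0,0,0,0],
    [-0.193,-0.001,0,0,0,0],
    [-0.193,-0.001,0,0,0,0],
    [0,0,0,0,0,0],
    [0,0,0,0,0,0]
  ],
  "jaw": 0
}}

```text
t: 14.05
eef_pos: [0.6106, 0.2895, 0.1486]
ee_rot: [0.077, 0.997, -0.0, -0.001]
ft_force: [-0.3, -0.6, -0.2]
width: 0.0291
```

Emit:
{"name": "step_arm", "arguments": {
  "plan": [
    [0,0,0,0,0,0],
    [0,0,0,0,0,0],
    [0,0,0,0,0,0]
  ]
}}

```text
t: 14.35
eef_pos: [0.6095, 0.2905, 0.1501]
ee_rot: [0.076, 0.997, 0.0, 0.0]
ft_force: [1.1, -0.0, 0.8]
width: 0.0055
```

```bash
python3 - <<'E'
from h import *
go((.611,.289,.122,81.1))
c=ctrl.camera("side"); W=cloud(c); I=c["image"].astype(int); g=(I[...,0]-I[...,2]>60)
for l in["tube1"]:
    print([(np.round(d["location"],3).tolist(),round(d["p"],2)) for d in ctrl.find_in(c,l)])
p=W.reshape(-1,3); q=p[(np.hypot(p[:,0]-.467,p[:,1]-.312)<.045)&(p[:,2]>.045)&(p[:,2]<.1)]; print(cv2.minAreaRect((q[:,:2]*1000).astype(np.float32)),q[:,2].max())
E
```

```text
t 14.35 at [609.5 290.5 150.1] phi 81.2 w 5.5 F [ 1.1 -0.   0.8]
-> (0.611, 0.289, 0.122, 81.1)
   [-0.007, -0.005, 0.112, 0.0, 0.0, 0.002]
[([0.58, 0.146, 0.02], 0.82), ([0.486, -0.02, 0.072], 0.68), ([0.469, 0.299, 0.065], 0.65), ([0.452, -0.314, 0.024], 0.64), ([0.359, -0.029, 0.018], 0.59), ([0.51, -0.014, 0.078], 0.58), ([0.384, 0.126, 0.017], 0.53)]
((465.5596008300781, 310.5911865234375), (54.35051345825195, 48.173988342285156), 81.0546875) 0.07624409066445537
```

Tube2 is seated (top 76 mm), and the rail tubes rolled down to the stop. Press.

Emit:
{"name": "step_arm", "arguments": {
  "plan": [
    [-0.005,-0.004,0.04,0,0,0],
    [0,0,0.04,0,0,0],
    [0,0,0.035,0,0,0],
    [0,0,0.012,0,0,0],
    [0,0,0,0,0,0]
  ]
}}

```text
t: 14.95
eef_pos: [0.6125, 0.2892, 0.1218]
ee_rot: [0.077, 0.997, 0.0, 0.001]
ft_force: [-5.9, -2.1, 18.9]
width: 0.0003
```

Emit:
{"name": "step_arm", "arguments": {
  "plan": [
    [0,0,0,0,0,0],
    [0,0,0,0,0,0]
  ]
}}

```text
t: 15.15
eef_pos: [0.6125, 0.2892, 0.1217]
ee_rot: [0.077, 0.997, 0.0, 0.001]
ft_force: [-6.4, -1.8, 18.4]
width: 0.0008
```

Emit:
{"name": "step_arm", "arguments": {
  "plan": [
    [0,0,-0.155,0,0,0],
    [0.196,0,0,0,0,0],
    [0.196,0,0,0,0,0],
    [0.196,0,0,0,0,0],
    [0,0,0.14,0,0,0]
  ],
  "jaw": 0.72
}}

```text
t: 15.65
eef_pos: [0.4642, 0.3134, 0.1252]
ee_rot: [0.075, 0.997, 0.002, 0.003]
ft_force: [0.5, 0.4, 0.2]
width: 0.0369
```

Emit:
{"name": "step_arm", "arguments": {
  "plan": [
    [0,0,0,0,0,0],
    [0,0,0,0,0,0],
    [0,0,0,0,0,0],
    [0,0,0,0,0,0]
  ]
}}

```text
t: 16.05
eef_pos: [0.4677, 0.3115, 0.1228]
ee_rot: [0.077, 0.997, 0.0, 0.001]
ft_force: [0.5, 0.0, 0.3]
width: 0.0667
```

```bash
python3 - <<'E'
from h import *
go((.4675,.312,.0695,81.1))
E
```

```text
t 16.05 at [467.7 311.5 122.8] phi 81.1 w 66.7 F [0.5 0.  0.3]
-> (0.4675, 0.312, 0.0695, 81.1)
   [0.001, 0.001, 0.107, 0.0, 0.0, 0.0]
   [0.001, 0.001, 0.107, 0.0, 0.0, 0.0]
```

Emit:
{"name": "step_arm", "arguments": {
  "plan": [
    [0,0,0.107,0,0,0],
    [0,0,0.107,0,0,0],
    [0,0,0,0,0,0],
    [0,0,0,0,0,0]
  ]
}}

```text
t: 16.45
eef_pos: [0.4668, 0.3114, 0.0688]
ee_rot: [0.077, 0.997, 0.0, 0.0]
ft_force: [-0.2, -0.0, 0.0]
width: 0.0676
```

Emit:
{"name": "step_arm", "arguments": {
  "plan": [
    [0,0,0,0,0,0],
    [0,0,0,0,0,0],
    [0,0,0,0,0,0],
    [0,0,0,0,0,0],
    [0,0,0,0,0,0]
  ],
  "jaw": 0.3
}}

```text
t: 16.95
eef_pos: [0.4673, 0.3119, 0.0697]
ee_rot: [0.077, 0.997, 0.001, 0.001]
ft_force: [0.6, 0.8, 6.1]
width: 0.0498
```

Emit:
{"name": "step_arm", "arguments": {
  "plan": [
    [0,0,-0.145,0,0,0],
    [0,0,-0.145,0,0,0],
    [0,0,-0.145,0,0,0],
    [-0.035,-0.175,0,0,0,-0.023],
    [-0.028,-0.176,0,0,0,-0.023]
  ]
}}

```text
t: 17.45
eef_pos: [0.4703, 0.222, 0.1784]
ee_rot: [0.039, 0.999, 0.0, 0.001]
ft_force: [0.8, -0.1, -0.7]
width: 0.0498
```

Emit:
{"name": "step_arm", "arguments": {
  "plan": [
    [-0.022,-0.177,0,0,0,-0.023],
    [-0.016,-0.178,0,0,0,-0.023],
    [-0.01,-0.178,0,0,0,-0.023],
    [-0.003,-0.178,0,0,0,-0.023],
    [0.003,-0.178,0,0,0,-0.023]
  ]
}}

```text
t: 17.95
eef_pos: [0.4792, -0.002, 0.1769]
ee_rot: [-0.05, 0.999, 0.0, -0.0]
ft_force: [1.0, -0.0, -0.7]
width: 0.05
```

Emit:
{"name": "step_arm", "arguments": {
  "plan": [
    [0.01,-0.174,0.034,0,0,0],
    [0.01,-0.174,0.034,0,0,0],
    [0.01,-0.174,0.034,0,0,0],
    [0.01,-0.174,0.034,0,0,0],
    [0.01,-0.174,0.034,0,0,0]
  ]
}}

```text
t: 18.45
eef_pos: [0.4883, -0.2196, 0.1339]
ee_rot: [-0.049, 0.999, 0.0, -0.0]
ft_force: [1.0, -0.4, 0.6]
width: 0.0498
```

Emit:
{"name": "step_arm", "arguments": {
  "plan": [
    [0.01,-0.174,0.034,0,0,0],
    [0.01,-0.174,0.034,0,0,0],
    [0,0,0,0,0,0],
    [0,0,0,0,0,0]
  ]
}}

```text
t: 18.85
eef_pos: [0.4919, -0.3051, 0.1167]
ee_rot: [-0.049, 0.999, 0.001, -0.001]
ft_force: [-0.3, 0.4, -1.3]
width: 0.0497
```

```bash
python3 - <<'E'
from h import *
c=ctrl.camera("wrist"); save(c,"w6.png"); trayw(c)
go((.4915,-.3057,.12,95.3),(.4915,-.3057,.0285,95.3))
E
```

```text
tray rim near u [-77.  -74.6 -65.2] left v [66.5 76.5 79.7] right v [-80.3 -77.  -67. ]
  near edge at side -1 -74.8
  near edge at side 1 -74.9
t 18.9 at [ 492.2 -304.3  117.1] phi 95.7 w 49.6 F [ 0.8 -0.6 -0.1]
-> (0.4915, -0.3057, 0.12, 95.3)
   [0.003, -0.005, -0.012, 0.001, -0.001, 0.004]
-> (0.4915, -0.3057, 0.0285, 95.3)
   [0.0, 0.0, 0.183, 0.0, 0.0, 0.0]
   [0.0, 0.0, 0.183, 0.0, 0.0, 0.0]
```

View pics/w6.png

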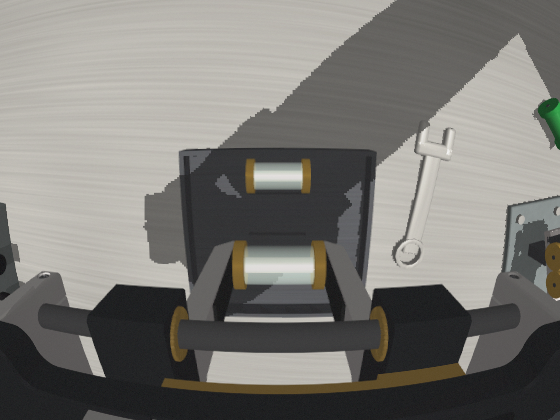

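The tray hasn't moved and tube1 is in its lane at (278,176). Lowering tube2 into lane 2.

Emit:
{"name": "step_arm", "arguments": {
  "plan": [
    [0.003,-0.004,0.17,0,0,0.002],
    [0,0,0.15,0,0,0],
    [0,0,0,0,0,0],
    [0,0,0.02,0,0,0],
    [0,0,0,0,0,0]
  ]
}}

```text
t: 19.4
eef_pos: [0.493, -0.3063, 0.0343]
ee_rot: [-0.048, 0.999, -0.001, 0.001]
ft_force: [0.4, 0.1, -0.9]
width: 0.0497
```

Emit:
{"name": "step_arm", "arguments": {
  "plan": [
    [0,0,0.01,0,0,0],
    [0,0,0,0,0,0]
  ]
}}

```text
t: 19.6
eef_pos: [0.4926, -0.3066, 0.0314]
ee_rot: [-0.048, 0.999, -0.001, 0.001]
ft_force: [-0.3, 0.8, 0.1]
width: 0.0499
```

Emit:
{"name": "step_arm", "arguments": {
  "plan": [
    [0.004,0,0.01,0,0,0],
    [0,0,0,0,0,0],
    [0,0,0.003,0,0,0],
    [0,0,0,0,0,0]
  ]
}}

```text
t: 20.0
eef_pos: [0.4908, -0.3062, 0.0267]
ee_rot: [-0.048, 0.999, 0.0, -0.0]
ft_force: [-0.2, 0.2, -0.8]
width: 0.0498
```

Emit:
{"name": "step_arm", "arguments": {
  "plan": [
    [0,0,0,0,0,0],
    [0,0,0,0,0,0],
    [0,0,0,0,0,0],
    [0,0,-0.1,0,0,0],
    [0,0,-0.2,0,0,0]
  ],
  "jaw": 0.72
}}

```text
t: 20.5
eef_pos: [0.4883, -0.304, 0.0985]
ee_rot: [-0.048, 0.999, 0.003, -0.003]
ft_force: [-0.1, -0.0, 0.4]
width: 0.0675
```

```bash
python3 - <<'E'
from h import *
go((.487,-.19,.16,100),(.487,-.0118,.14,103.9),(.487,-.0118,.07,103.9))
c=ctrl.camera("wrist"); p=wcloud(c).reshape(-1,3); m=(np.hypot(p[:,0]-.4915,p[:,1]+.306)<.03)&(p[:,2]>.024)&(p[:,2]<.05); q=p[m]
print(len(q),cv2.minAreaRect((q[:,:2]*1000).astype(np.float32)),q[:,2].max())
E
```

```text
t 20.5 at [ 488.3 -304.    98.5] phi 95.5 w 67.5 F [-0.1 -0.   0.4]
-> (0.487, -0.19, 0.16, 100)
   [-0.012, 0.152, -0.081, 0.002, -0.001, -0.017]
   [-0.016, 0.151, -0.081, 0.002, -0.001, -0.017]
   [-0.021, 0.151, -0.082, 0.002, -0.001, -0.017]
-> (0.487, -0.0118, 0.14, 103.9)
   [-0.031, 0.175, 0.02, 0.0, 0.0, -0.011]
   [-0.034, 0.175, 0.02, 0.0, 0.0, -0.011]
   [-0.037, 0.174, 0.02, 0.0, 0.0, -0.011]
   [-0.04, 0.174, 0.02, 0.0, 0.0, -0.011]
-> (0.487, -0.0118, 0.07, 103.9)
   [0.0, 0.0, 0.14, 0.0, 0.0, 0.0]
   [0.0, 0.0, 0.14, 0.0, 0.0, 0.0]
1738 ((482.38525390625, -306.77899169921875), (41.566505432128906, 50.39204025268555), 5.557022571563721) 0.03342035824871356
```

Emit:
{"name": "step_arm", "arguments": {
  "plan": [
    [-0.01,0.152,-0.081,0,0,-0.017],
    [-0.014,0.151,-0.081,0,0,-0.017],
    [-0.018,0.151,-0.082,0,0,-0.017],
    [-0.029,0.175,0.02,0,0,-0.011],
    [-0.032,0.175,0.02,0,0,-0.011]
  ]
}}

```text
t: 21.05
eef_pos: [0.487, -0.1024, 0.1541]
ee_rot: [-0.105, 0.994, -0.001, 0.002]
ft_force: [1.0, 0.5, 0.3]
width: 0.0678
```

Emit:
{"name": "step_arm", "arguments": {
  "plan": [
    [-0.035,0.174,0.02,0,0,-0.011],
    [-0.039,0.174,0.02,0,0,-0.011],
    [0,0,0,0,0,0],
    [0,0,0,0,0,0]
  ]
}}

```text
t: 21.45
eef_pos: [0.4856, -0.014, 0.1429]
ee_rot: [-0.123, 0.992, -0.0, 0.0]
ft_force: [0.4, -0.3, 0.6]
width: 0.0679
```

```bash
python3 - <<'E'
from h import *
c=ctrl.camera("wrist"); save(c,"w7.png"); railw(c)
go((.487,-.0118,.07,103.9))
E
```

```text
caps v [-23.4  25.6]
-18 0.0661 
-14 0.067 
-10 0.0702 [-23.   25.6]
-6 0.0736 [-23.   25.5]
-2 0.0753 [-23.4  25.5]
2 0.0757 [-22.7  25.6]
6 0.0749 [-22.9  25.1]
10 0.0734 [-22.7  24.9]
14 0.0777 [-22.9  23.9]
18 0.0795 [-22.7  24.9]
22 0.0824 [-23.4  24.9]
26 0.0841 [-23.3  25. ]
30 0.0843 [-23.4  25.2]
34 0.0831 [-23.   24.7]
38 0.082 
42 0.0665 
46 0.0656 
50 0.0669 
54 0.0682 
58 0.0695 
62 0.0708 
66 0.0722 
70 0.0736 
t 21.5 at [485.9 -14.9 143.1] phi 104.1 w 67.1 F [ 0.2  0.2 -0.2]
-> (0.487, -0.0118, 0.07, 103.9)
   [-0.004, 0.006, 0.146, -0.0, 0.0, 0.001]
   [-0.004, 0.005, 0.146, -0.0, 0.0, 0.001]
```

View pics/w7.png

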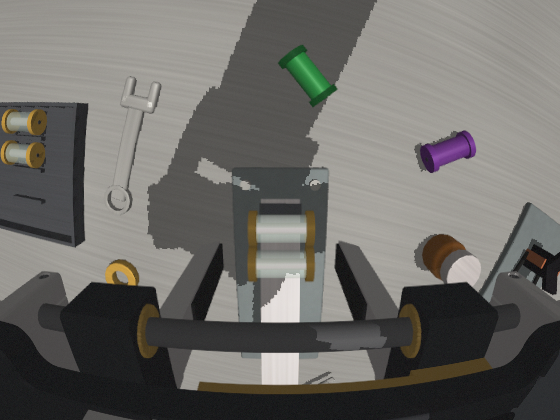

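Two tested tubes are in the tray at left and two wait at the stop at (282,228) and (282,264). Taking tube3.

Emit:
{"name": "step_arm", "arguments": {
  "plan": [
    [-0.006,0.01,0.05,0,0,0.001],
    [0,0,0.12,0,0,0],
    [0,0,0.12,0,0,0],
    [0,0,0,0,0,0],
    [0,0,0,0,0,0]
  ]
}}

```text
t: 22.0
eef_pos: [0.4862, -0.0125, 0.07]
ee_rot: [-0.121, 0.993, 0.0, -0.001]
ft_force: [-0.2, 0.3, 1.6]
width: 0.0673
```

Emit:
{"name": "step_arm", "arguments": {
  "plan": [
    [0,0,0,0,0,0],
    [0,0,0,0,0,0],
    [0,0,0,0,0,0],
    [0,0,0,0,0,0],
    [0,0,0,0,0,0]
  ],
  "jaw": 0.3
}}

```text
t: 22.5
eef_pos: [0.4874, -0.012, 0.0716]
ee_rot: [-0.122, 0.993, -0.001, 0.001]
ft_force: [-1.2, -0.4, 5.7]
width: 0.05
```

Emit:
{"name": "step_arm", "arguments": {
  "plan": [
    [0,0,-0.16,0,0,0],
    [0,0,-0.18,0,0,0],
    [-0.034,0.182,0.014,0,0,0.036],
    [-0.023,0.184,0.014,0,0,0.036],
    [-0.013,0.185,0.014,0,0,0.036]
  ]
}}

```text
t: 23.0
eef_pos: [0.4777, 0.1284, 0.1451]
ee_rot: [-0.035, 0.999, 0.0, 0.001]
ft_force: [0.5, -0.4, -1.0]
width: 0.0495
```

Emit:
{"name": "step_arm", "arguments": {
  "plan": [
    [-0.002,0.185,0.014,0,0,0.036],
    [0.008,0.185,0.014,0,0,0.036],
    [0.019,0.184,0.014,0,0,0.036],
    [0.029,0.183,0.014,0,0,0.036],
    [0,0,0,0,0,0]
  ]
}}

```text
t: 23.5
eef_pos: [0.4648, 0.3159, 0.13]
ee_rot: [0.074, 0.997, 0.0, -0.001]
ft_force: [-1.3, -2.0, -0.1]
width: 0.0494
```

Emit:
{"name": "step_arm", "arguments": {
  "plan": [
    [0,0,0,0,0,0],
    [0,0,0,0,0,0]
  ]
}}

```text
t: 23.7
eef_pos: [0.4663, 0.311, 0.1305]
ee_rot: [0.076, 0.997, -0.0, -0.0]
ft_force: [-0.4, 0.2, -0.3]
width: 0.0495
```

```bash
cat >> h.py <<'E'
def held(c):
    """held tube centre relative to TCP along jaw and its height offset, from the wrist view"""
    s,p,M=pose(); W=wcloud(c).reshape(-1,3); I=c["image"].reshape(-1,3).astype(int)
    d=(W-p)@M; m=(abs(d[:,0])<.025)&(abs(d[:,1])<.0245)&(abs(d[:,2])<.03)&(I.sum(1)>150)
    q=d[m]*1000; print("held n",m.sum(),"x",np.percentile(q[:,0],[2,98]).round(1),"top z",np.percentile(q[:,2],2).round(1))
    l=q[q[:,1]<-12]; r=q[q[:,1]>12]; print("  tops L/R",np.percentile(l[:,2],5).round(1) if len(l) else None,np.percentile(r[:,2],5).round(1) if len(r) else None)
E
python3 - <<'E'
from h import *
c=ctrl.camera("wrist"); held(c)
go((.4675,.312,.072,81.1))
E
```

```text
held n 3675 x [-8.2 13.8] top z -4.2
  tops L/R -4.2 -3.9
t 23.75 at [466.5 310.7 130.6] phi 81.2 w 49.8 F [ 0.9  0.4 -0.6]
-> (0.4675, 0.312, 0.072, 81.1)
   [-0.002, 0.003, 0.117, -0.0, -0.0, 0.001]
   [-0.002, 0.003, 0.117, -0.0, -0.0, 0.001]
```

Held level. Same lowering as for tube2.

Emit:
{"name": "step_arm", "arguments": {
  "plan": [
    [-0.004,0.006,0.1,0,0,0],
    [0,0,0.12,0,0,0],
    [0,0,0,0,0,0],
    [0,0,0.012,0,0,0],
    [0,0,0,0,0,0]
  ]
}}

```text
t: 24.25
eef_pos: [0.4681, 0.3127, 0.0736]
ee_rot: [0.077, 0.997, 0.0, 0.0]
ft_force: [-0.3, -1.0, -0.7]
width: 0.0496
```

Emit:
{"name": "step_arm", "arguments": {
  "plan": [
    [0,0,0.01,0,0,0],
    [0,0,0,0,0,0],
    [0,0,0.002,0,0,0],
    [0,0,0,0,0,0]
  ]
}}

```text
t: 24.65
eef_pos: [0.4683, 0.3133, 0.0712]
ee_rot: [0.076, 0.997, 0.0, 0.001]
ft_force: [-1.9, -0.7, 6.8]
width: 0.0496
```

Emit:
{"name": "step_arm", "arguments": {
  "plan": [
    [0,0,0,0,0,0],
    [0,0,0,0,0,0],
    [0,0,0,0,0,0],
    [0,0,-0.14,0,0,0],
    [0,0,-0.18,0,0,0]
  ],
  "jaw": 0.7
}}

```text
t: 25.15
eef_pos: [0.4655, 0.3122, 0.1478]
ee_rot: [0.076, 0.997, -0.001, -0.003]
ft_force: [0.2, 0.9, 0.2]
width: 0.066
```

Emit:
{"name": "step_arm", "arguments": {
  "plan": [
    [-0.193,-0.001,0,0,0,0],
    [-0.193,-0.001,0,0,0,0],
    [-0.193,-0.001,0,0,0,0],
    [0,0,0,0,0,0],
    [0,0,0,0,0,0]
  ],
  "jaw": 0
}}

```text
t: 25.65
eef_pos: [0.6108, 0.2899, 0.1487]
ee_rot: [0.077, 0.997, -0.0, -0.001]
ft_force: [0.2, 0.3, 0.1]
width: 0.029
```

Emit:
{"name": "step_arm", "arguments": {
  "plan": [
    [0,0,0,0,0,0],
    [0,0,0,0,0,0],
    [0,0,0,0,0,0]
  ]
}}

```text
t: 25.95
eef_pos: [0.6097, 0.291, 0.1501]
ee_rot: [0.076, 0.997, 0.0, 0.0]
ft_force: [-0.1, -0.5, 0.6]
width: 0.0056
```

```bash
cat >> h.py <<'E'
def cradlecheck():
    c=ctrl.camera("side"); p=cloud(c).reshape(-1,3); q=p[(np.hypot(p[:,0]-.467,p[:,1]-.312)<.045)&(p[:,2]>.045)&(p[:,2]<.1)]; print(cv2.minAreaRect((q[:,:2]*1000).astype(np.float32)),q[:,2].max())
    print([(np.round(d["location"],3).tolist(),round(d["p"],2)) for d in ctrl.find_in(c,"tray")][:1])
    return c
E
python3 - <<'E'
from h import *
go((.611,.289,.122,81.1)); cradlecheck()
E
```

```text
t 25.95 at [609.7 291.  150.1] phi 81.3 w 5.6 F [-0.1 -0.5  0.6]
-> (0.611, 0.289, 0.122, 81.1)
   [-0.006, -0.007, 0.112, 0.0, 0.0, 0.003]
((466.00128173828125, 310.48907470703125), (53.60100555419922, 48.816200256347656), 84.95745849609375) 0.07599942816848648
[([0.516, -0.316, -0.001], 0.84)]
```

Emit:
{"name": "step_arm", "arguments": {
  "plan": [
    [-0.005,-0.006,0.04,0,0,0.002],
    [0,0,0.04,0,0,0],
    [0,0,0.035,0,0,0],
    [0,0,0.012,0,0,0],
    [0,0,0,0,0,0]
  ]
}}

```text
t: 26.55
eef_pos: [0.6127, 0.289, 0.1217]
ee_rot: [0.078, 0.997, 0.0, 0.001]
ft_force: [-6.3, -2.4, 19.8]
width: 0.0006
```

Emit:
{"name": "step_arm", "arguments": {
  "plan": [
    [0,0,0,0,0,0],
    [0,0,0,0,0,0]
  ]
}}

```text
t: 26.75
eef_pos: [0.6127, 0.289, 0.1217]
ee_rot: [0.078, 0.997, 0.0, 0.001]
ft_force: [-5.7, -2.5, 17.6]
width: 0.0005
```

Emit:
{"name": "step_arm", "arguments": {
  "plan": [
    [0,0,-0.155,0,0,0],
    [0.196,0,0,0,0,0],
    [0.196,0,0,0,0,0],
    [0.196,0,0,0,0,0],
    [0,0,0.14,0,0,0]
  ],
  "jaw": 0.72
}}

```text
t: 27.25
eef_pos: [0.4644, 0.3135, 0.1253]
ee_rot: [0.076, 0.997, 0.002, 0.003]
ft_force: [1.2, -0.1, 0.6]
width: 0.037
```

Emit:
{"name": "step_arm", "arguments": {
  "plan": [
    [0,0,0,0,0,0],
    [0,0,0,0,0,0],
    [0,0,0,0,0,0],
    [0,0,0,0,0,0]
  ]
}}

```text
t: 27.65
eef_pos: [0.4679, 0.3116, 0.1227]
ee_rot: [0.078, 0.997, 0.0, 0.001]
ft_force: [-0.5, -0.6, 0.2]
width: 0.0667
```

```bash
python3 - <<'E'
from h import *
go((.4675,.312,.0695,81.1))
E
```

```text
t 27.65 at [467.9 311.6 122.7] phi 81.0 w 66.7 F [-0.5 -0.6  0.2]
-> (0.4675, 0.312, 0.0695, 81.1)
   [0.001, 0.001, 0.106, 0.0, 0.0, -0.0]
   [0.001, 0.001, 0.106, 0.0, 0.0, -0.0]
```

Pressed to the end (about 19 N). Take tube3 to lane 3 at about (.527,−.302).

Emit:
{"name": "step_arm", "arguments": {
  "plan": [
    [0,0,0.107,0,0,0],
    [0,0,0.107,0,0,0],
    [0,0,0,0,0,0],
    [0,0,0,0,0,0]
  ]
}}

```text
t: 28.05
eef_pos: [0.467, 0.3115, 0.0688]
ee_rot: [0.078, 0.997, 0.0, 0.0]
ft_force: [0.2, 0.4, 0.7]
width: 0.0675
```

Emit:
{"name": "step_arm", "arguments": {
  "plan": [
    [0,0,0,0,0,0],
    [0,0,0,0,0,0],
    [0,0,0,0,0,0],
    [0,0,0,0,0,0],
    [0,0,0,0,0,0]
  ],
  "jaw": 0.3
}}

```text
t: 28.55
eef_pos: [0.4675, 0.312, 0.0698]
ee_rot: [0.078, 0.997, 0.001, 0.001]
ft_force: [0.6, -0.1, 4.6]
width: 0.0498
```

Emit:
{"name": "step_arm", "arguments": {
  "plan": [
    [0,0,-0.145,0,0,0],
    [0,0,-0.145,0,0,0],
    [0,0,-0.145,0,0,0],
    [-0.035,-0.175,0,0,0,-0.023],
    [-0.028,-0.176,0,0,0,-0.023]
  ]
}}

```text
t: 29.05
eef_pos: [0.4703, 0.2221, 0.1785]
ee_rot: [0.039, 0.999, 0.0, 0.001]
ft_force: [0.4, -0.6, -0.9]
width: 0.0498
```

Emit:
{"name": "step_arm", "arguments": {
  "plan": [
    [-0.022,-0.177,0,0,0,-0.023],
    [-0.016,-0.178,0,0,0,-0.023],
    [-0.01,-0.178,0,0,0,-0.023],
    [-0.003,-0.178,0,0,0,-0.023],
    [0.003,-0.178,0,0,0,-0.023]
  ]
}}

```text
t: 29.55
eef_pos: [0.4789, -0.0019, 0.1768]
ee_rot: [-0.05, 0.999, -0.0, -0.0]
ft_force: [0.5, -0.0, -1.6]
width: 0.05
```

Emit:
{"name": "step_arm", "arguments": {
  "plan": [
    [-0.01,-0.174,0.034,0,0,0],
    [-0.01,-0.174,0.034,0,0,0],
    [-0.01,-0.174,0.034,0,0,0],
    [-0.01,-0.174,0.034,0,0,0],
    [-0.01,-0.174,0.034,0,0,0]
  ]
}}

```text
t: 30.05
eef_pos: [0.5128, -0.2172, 0.1339]
ee_rot: [-0.049, 0.999, 0.0, -0.0]
ft_force: [0.7, -0.3, 0.3]
width: 0.0493
```

Emit:
{"name": "step_arm", "arguments": {
  "plan": [
    [-0.01,-0.174,0.034,0,0,0],
    [-0.01,-0.174,0.034,0,0,0],
    [0,0,0,0,0,0],
    [0,0,0,0,0,0]
  ]
}}

```text
t: 30.45
eef_pos: [0.5259, -0.3017, 0.1166]
ee_rot: [-0.048, 0.999, 0.001, -0.001]
ft_force: [-0.1, 1.6, -1.0]
width: 0.0499
```

```bash
python3 - <<'E'
from h import *
c=ctrl.camera("wrist"); save(c,"w8.png"); trayw(c); held(c)
go((.5273,-.3023,.0285,95.3))
E
```

```text
tray rim near u [-76.9 -74.4 -65.6] left v [67.3 76.6 79.7] right v [-80.2 -77.2 -67.8]
  near edge at side -1 -74.6
  near edge at side 1 -74.6
held n 3770 x [-9.  13.7] top z -5.2
  tops L/R -5.0 -5.1
t 30.5 at [ 526.1 -300.8  117. ] phi 95.6 w 49.9 F [-0.3 -0.5 -1.5]
-> (0.5273, -0.3023, 0.0285, 95.3)
   [-0.002, -0.003, 0.177, 0.0, -0.0, 0.002]
   [-0.002, -0.003, 0.177, 0.0, -0.0, 0.002]
```

View pics/w8.png

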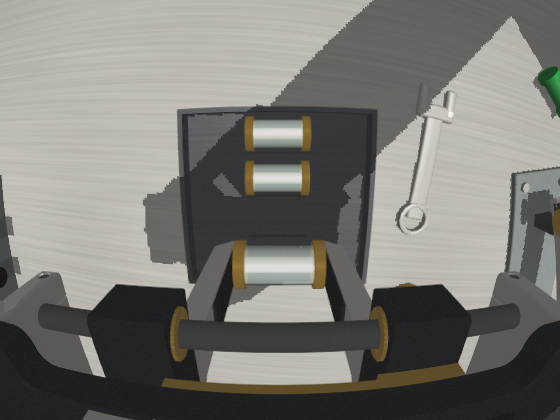

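Tray unmoved, with tubes at (278,133) and (277,178). Lowering tube3 into lane 3.

Emit:
{"name": "step_arm", "arguments": {
  "plan": [
    [-0.002,-0.004,0.17,0,0,0.002],
    [0,0,0.15,0,0,0],
    [0,0,0,0,0,0],
    [0,0,0.02,0,0,0],
    [0,0,0,0,0,0]
  ]
}}

```text
t: 31.0
eef_pos: [0.5283, -0.3026, 0.0344]
ee_rot: [-0.048, 0.999, -0.001, 0.001]
ft_force: [-0.3, -0.5, -0.3]
width: 0.05
```

Emit:
{"name": "step_arm", "arguments": {
  "plan": [
    [0,0,0.015,0,0,0],
    [0,0,0,0,0,0],
    [0,0,0.005,0,0,0],
    [0,0,0,0,0,0]
  ]
}}

```text
t: 31.4
eef_pos: [0.5273, -0.3027, 0.0278]
ee_rot: [-0.047, 0.999, -0.0, 0.0]
ft_force: [-0.6, -0.1, -0.3]
width: 0.0499
```

Emit:
{"name": "step_arm", "arguments": {
  "plan": [
    [0,0,0.004,0,0,0],
    [0,0,0,0,0,0]
  ]
}}

```text
t: 31.6
eef_pos: [0.5272, -0.3026, 0.0265]
ee_rot: [-0.047, 0.999, -0.0, -0.0]
ft_force: [-0.5, -0.1, -0.1]
width: 0.0498
```

Emit:
{"name": "step_arm", "arguments": {
  "plan": [
    [0,0,0,0,0,0],
    [0,0,0,0,0,0],
    [0,0,0,0,0,0],
    [0,0,-0.1,0,0,0],
    [0,0,-0.2,0,0,0]
  ],
  "jaw": 0.72
}}

```text
t: 32.1
eef_pos: [0.5245, -0.3003, 0.0979]
ee_rot: [-0.047, 0.999, 0.003, -0.004]
ft_force: [0.4, -0.3, 0.9]
width: 0.0676
```

```bash
python3 - <<'E'
from h import *
go((.497,-.19,.16,100),(.486,-.0118,.14,103.9))
c=ctrl.camera("wrist"); trayw(c); p=wcloud(c).reshape(-1,3); m=(abs(p[:,0]-.5273)<.017)&(abs(p[:,1]+.3023)<.04)&(p[:,2]>.024)&(p[:,2]<.05); q=p[m]
print(len(q),cv2.minAreaRect((q[:,:2]*1000).astype(np.float32)),q[:,2].max())
E
```

```text
t 32.1 at [ 524.5 -300.3   97.9] phi 95.4 w 67.6 F [ 0.4 -0.3  0.9]
-> (0.497, -0.19, 0.16, 100)
   [0.023, 0.15, -0.082, 0.002, -0.001, -0.017]
   [0.019, 0.151, -0.082, 0.002, -0.001, -0.017]
   [0.015, 0.151, -0.082, 0.002, -0.001, -0.017]
-> (0.486, -0.0118, 0.14, 103.9)
   [-0.02, 0.177, 0.02, 0.0, 0.0, -0.011]
   [-0.023, 0.177, 0.02, 0.0, 0.0, -0.011]
   [-0.026, 0.177, 0.02, 0.0, 0.0, -0.011]
   [-0.029, 0.176, 0.02, 0.0, 0.0, -0.011]
tray rim near u [-77.  -74.4 -65.6] left v [67.  76.6 79.8] right v [-80.2 -76.9 -67.4]
  near edge at side -1 -74.5
  near edge at side 1 -74.7
1657 ((527.0036010742188, -302.3016662597656), (25.70863914489746, 50.19475555419922), 5.504482746124268) 0.03369040186673819
```

Emit:
{"name": "step_arm", "arguments": {
  "plan": [
    [0.023,0.153,-0.082,0,0,-0.017],
    [0.019,0.153,-0.082,0,0,-0.017],
    [0.016,0.153,-0.082,0,0,-0.017],
    [-0.019,0.177,0.02,0,0,-0.011],
    [-0.022,0.177,0.02,0,0,-0.011]
  ]
}}

```text
t: 32.65
eef_pos: [0.4933, -0.1005, 0.1543]
ee_rot: [-0.104, 0.995, -0.001, 0.002]
ft_force: [0.7, 0.4, -1.0]
width: 0.0674
```

Emit:
{"name": "step_arm", "arguments": {
  "plan": [
    [-0.025,0.177,0.02,0,0,-0.011],
    [-0.028,0.176,0.02,0,0,-0.011],
    [0,0,0,0,0,0],
    [0,0,0,0,0,0]
  ]
}}

```text
t: 33.05
eef_pos: [0.4869, -0.0119, 0.1431]
ee_rot: [-0.122, 0.992, -0.0, 0.0]
ft_force: [1.0, -0.2, 0.7]
width: 0.0675
```

```bash
python3 - <<'E'
from h import *
c=ctrl.camera("wrist"); railw(c)
go((.487,-.0118,.07,103.9))
E
```

```text
caps v [-23.3  25.7]
-18 0.066 
-14 0.0674 
-10 0.0704 [-22.8  25.4]
-6 0.0736 [-22.9  25.7]
-2 0.0752 [-23.3  25.6]
2 0.0758 [-22.5  25.7]
6 0.075 [-22.7  25.3]
10 0.0732 [-22.6  24.6]
14 0.0711 
18 0.0566 
22 0.0578 
26 0.0593 
30 0.0605 
34 0.0618 
38 0.0628 
42 0.0643 
46 0.0657 
50 0.0668 
54 0.0683 
58 0.0695 
62 0.0708 
66 0.0723 
70 0.0734 
t 33.1 at [487.2 -12.8 143.4] phi 104.0 w 67.7 F [ 1.1 -0.9  0.7]
-> (0.487, -0.0118, 0.07, 103.9)
   [0.0, 0.002, 0.147, -0.0, 0.0, 0.0]
   [-0.0, 0.002, 0.147, -0.0, 0.0, 0.0]
```

The last tube is at the stop. Taking it.

Emit:
{"name": "step_arm", "arguments": {
  "plan": [
    [0,0.004,0.05,0,0,0],
    [0,0,0.12,0,0,0],
    [0,0,0.12,0,0,0],
    [0,0,0,0,0,0],
    [0,0,0,0,0,0]
  ]
}}

```text
t: 33.6
eef_pos: [0.4864, -0.0123, 0.0702]
ee_rot: [-0.121, 0.993, 0.0, -0.001]
ft_force: [0.9, 0.2, 0.6]
width: 0.0677
```

Emit:
{"name": "step_arm", "arguments": {
  "plan": [
    [0,0,0,0,0,0],
    [0,0,0,0,0,0],
    [0,0,0,0,0,0],
    [0,0,0,0,0,0],
    [0,0,0,0,0,0]
  ],
  "jaw": 0.3
}}

```text
t: 34.1
eef_pos: [0.4876, -0.0118, 0.0718]
ee_rot: [-0.122, 0.993, -0.001, 0.001]
ft_force: [-0.7, -0.2, 5.4]
width: 0.0499
```

Emit:
{"name": "step_arm", "arguments": {
  "plan": [
    [0,0,-0.16,0,0,0],
    [0,0,-0.18,0,0,0],
    [-0.034,0.182,0.014,0,0,0.036],
    [-0.023,0.184,0.014,0,0,0.036],
    [-0.013,0.185,0.014,0,0,0.036]
  ]
}}

```text
t: 34.6
eef_pos: [0.4779, 0.1287, 0.1454]
ee_rot: [-0.035, 0.999, 0.0, 0.001]
ft_force: [0.7, -0.0, -1.7]
width: 0.0498
```

Emit:
{"name": "step_arm", "arguments": {
  "plan": [
    [-0.002,0.185,0.014,0,0,0.036],
    [0.008,0.185,0.014,0,0,0.036],
    [0.019,0.184,0.014,0,0,0.036],
    [0.029,0.183,0.014,0,0,0.036],
    [0,0,0,0,0,0]
  ]
}}

```text
t: 35.1
eef_pos: [0.465, 0.3161, 0.1303]
ee_rot: [0.074, 0.997, 0.0, -0.001]
ft_force: [0.4, 0.1, -0.8]
width: 0.0499
```

Emit:
{"name": "step_arm", "arguments": {
  "plan": [
    [0,0,0,0,0,0],
    [0,0,0,0,0,0]
  ]
}}

```text
t: 35.3
eef_pos: [0.4665, 0.3112, 0.1308]
ee_rot: [0.076, 0.997, -0.0, -0.0]
ft_force: [0.7, -0.3, -0.3]
width: 0.0497
```

```bash
python3 - <<'E'
from h import *
c=ctrl.camera("wrist"); held(c)
go((.4675,.312,.072,81.1))
E
```

```text
held n 3736 x [-8.6 14.1] top z -3.9
  tops L/R -3.9 -3.6
t 35.35 at [466.7 310.9 130.9] phi 81.2 w 49.6 F [-0.8  0.3 -0.7]
-> (0.4675, 0.312, 0.072, 81.1)
   [-0.001, 0.002, 0.118, -0.0, -0.0, 0.001]
   [-0.001, 0.002, 0.118, -0.0, -0.0, 0.001]
```

Emit:
{"name": "step_arm", "arguments": {
  "plan": [
    [-0.004,0.005,0.1,0,0,0],
    [0,0,0.12,0,0,0],
    [0,0,0,0,0,0],
    [0,0,0.012,0,0,0],
    [0,0,0,0,0,0]
  ]
}}

```text
t: 35.85
eef_pos: [0.4683, 0.3127, 0.0739]
ee_rot: [0.077, 0.997, 0.0, 0.0]
ft_force: [0.2, -0.5, 0.3]
width: 0.05
```

Emit:
{"name": "step_arm", "arguments": {
  "plan": [
    [0,0,0.01,0,0,0],
    [0,0,0,0,0,0],
    [0,0,0.003,0,0,0],
    [0,0,0,0,0,0]
  ]
}}

```text
t: 36.25
eef_pos: [0.4684, 0.3133, 0.0713]
ee_rot: [0.076, 0.997, 0.0, 0.0]
ft_force: [-2.7, -1.9, 7.4]
width: 0.0499
```

Emit:
{"name": "step_arm", "arguments": {
  "plan": [
    [0,0,0,0,0,0],
    [0,0,0,0,0,0],
    [0,0,0,0,0,0],
    [0,0,-0.14,0,0,0],
    [0,0,-0.18,0,0,0]
  ],
  "jaw": 0.7
}}

```text
t: 36.75
eef_pos: [0.4657, 0.3123, 0.1478]
ee_rot: [0.076, 0.997, -0.001, -0.003]
ft_force: [-0.0, 1.3, -0.8]
width: 0.0658
```

Emit:
{"name": "step_arm", "arguments": {
  "plan": [
    [-0.193,-0.001,0,0,0,0],
    [-0.193,-0.001,0,0,0,0],
    [-0.193,-0.001,0,0,0,0],
    [0,0,0,0,0,0],
    [0,0,0,0,0,0]
  ],
  "jaw": 0
}}

```text
t: 37.25
eef_pos: [0.611, 0.2899, 0.1487]
ee_rot: [0.077, 0.997, -0.0, -0.001]
ft_force: [-0.6, -0.6, -0.3]
width: 0.0292
```

Emit:
{"name": "step_arm", "arguments": {
  "plan": [
    [0,0,0,0,0,0],
    [0,0,0,0,0,0],
    [0,0,0,0,0,0]
  ]
}}

```text
t: 37.55
eef_pos: [0.6099, 0.2909, 0.1501]
ee_rot: [0.076, 0.997, 0.0, 0.0]
ft_force: [-0.1, 0.1, 0.4]
width: 0.0052
```

```bash
python3 - <<'E'
from h import *
go((.611,.289,.122,81.1)); cradlecheck()
E
```

```text
t 37.55 at [609.9 290.9 150.1] phi 81.3 w 5.2 F [-0.1  0.1  0.4]
-> (0.611, 0.289, 0.122, 81.1)
   [-0.006, -0.007, 0.112, 0.0, 0.0, 0.003]
((465.86669921875, 311.0792236328125), (55.32246780395508, 48.80241775512695), 82.0243911743164) 0.07611119293774293
[([0.51, -0.319, 0.002], 0.64)]
```

Emit:
{"name": "step_arm", "arguments": {
  "plan": [
    [-0.005,-0.006,0.04,0,0,0.002],
    [0,0,0.04,0,0,0],
    [0,0,0.035,0,0,0],
    [0,0,0.012,0,0,0],
    [0,0,0,0,0,0]
  ]
}}

```text
t: 38.15
eef_pos: [0.6129, 0.289, 0.1218]
ee_rot: [0.078, 0.997, 0.0, 0.001]
ft_force: [-5.9, -2.2, 19.3]
width: 0.0007
```

Emit:
{"name": "step_arm", "arguments": {
  "plan": [
    [0,0,0,0,0,0],
    [0,0,0,0,0,0]
  ]
}}

```text
t: 38.35
eef_pos: [0.6128, 0.289, 0.1217]
ee_rot: [0.078, 0.997, 0.0, 0.001]
ft_force: [-6.8, -2.4, 18.2]
width: 0.0007
```

Emit:
{"name": "step_arm", "arguments": {
  "plan": [
    [0,0,-0.155,0,0,0],
    [0.196,0,0,0,0,0],
    [0.196,0,0,0,0,0],
    [0.196,0,0,0,0,0],
    [0,0,0.14,0,0,0]
  ],
  "jaw": 0.72
}}

```text
t: 38.85
eef_pos: [0.4645, 0.3135, 0.1252]
ee_rot: [0.076, 0.997, 0.002, 0.003]
ft_force: [1.2, 0.4, 0.0]
width: 0.0373
```

Emit:
{"name": "step_arm", "arguments": {
  "plan": [
    [0,0,0,0,0,0],
    [0,0,0,0,0,0],
    [0,0,0,0,0,0],
    [0,0,0,0,0,0]
  ]
}}

```text
t: 39.25
eef_pos: [0.468, 0.3116, 0.1227]
ee_rot: [0.078, 0.997, 0.0, 0.001]
ft_force: [-0.1, -0.2, -0.1]
width: 0.0669
```

```bash
python3 - <<'E'
from h import *
go((.4675,.312,.0695,81.1))
E
```

```text
t 39.25 at [468.  311.6 122.7] phi 81.0 w 66.9 F [-0.1 -0.2 -0.1]
-> (0.4675, 0.312, 0.0695, 81.1)
   [0.001, 0.001, 0.106, 0.0, 0.0, -0.0]
   [0.001, 0.001, 0.106, 0.0, 0.0, -0.0]
```

Fourth press is done. Tube4 goes to lane 4 at about (.563,−.299).

Emit:
{"name": "step_arm", "arguments": {
  "plan": [
    [0,0,0.107,0,0,0],
    [0,0,0.107,0,0,0],
    [0,0,0,0,0,0],
    [0,0,0,0,0,0]
  ]
}}

```text
t: 39.65
eef_pos: [0.4671, 0.3115, 0.0688]
ee_rot: [0.078, 0.997, 0.0, 0.0]
ft_force: [0.1, 0.3, -0.7]
width: 0.0673
```

Emit:
{"name": "step_arm", "arguments": {
  "plan": [
    [0,0,0,0,0,0],
    [0,0,0,0,0,0],
    [0,0,0,0,0,0],
    [0,0,0,0,0,0],
    [0,0,0,0,0,0]
  ],
  "jaw": 0.3
}}

```text
t: 40.15
eef_pos: [0.4676, 0.3121, 0.0698]
ee_rot: [0.078, 0.997, 0.001, 0.001]
ft_force: [-0.1, 0.7, 6.5]
width: 0.0499
```

Emit:
{"name": "step_arm", "arguments": {
  "plan": [
    [0,0,-0.145,0,0,0],
    [0,0,-0.145,0,0,0],
    [0,0,-0.145,0,0,0],
    [-0.035,-0.175,0,0,0,-0.023],
    [-0.028,-0.176,0,0,0,-0.023]
  ]
}}

```text
t: 40.65
eef_pos: [0.4705, 0.2221, 0.1785]
ee_rot: [0.039, 0.999, 0.0, 0.001]
ft_force: [0.7, -0.6, -0.8]
width: 0.0494
```

Emit:
{"name": "step_arm", "arguments": {
  "plan": [
    [-0.022,-0.177,0,0,0,-0.023],
    [-0.016,-0.178,0,0,0,-0.023],
    [-0.01,-0.178,0,0,0,-0.023],
    [-0.003,-0.178,0,0,0,-0.023],
    [0.003,-0.178,0,0,0,-0.023]
  ]
}}

```text
t: 41.15
eef_pos: [0.479, -0.0019, 0.1768]
ee_rot: [-0.05, 0.999, -0.0, -0.0]
ft_force: [0.1, 0.3, 0.2]
width: 0.0498
```

Emit:
{"name": "step_arm", "arguments": {
  "plan": [
    [-0.031,-0.174,0.034,0,0,0],
    [-0.031,-0.174,0.034,0,0,0],
    [-0.031,-0.174,0.034,0,0,0],
    [-0.031,-0.174,0.034,0,0,0],
    [-0.031,-0.174,0.034,0,0,0]
  ]
}}

```text
t: 41.65
eef_pos: [0.5392, -0.2146, 0.1338]
ee_rot: [-0.049, 0.999, 0.0, -0.0]
ft_force: [0.7, 0.6, -0.4]
width: 0.0497
```

Emit:
{"name": "step_arm", "arguments": {
  "plan": [
    [-0.031,-0.174,0.034,0,0,0],
    [-0.031,-0.174,0.034,0,0,0],
    [0,0,0,0,0,0],
    [0,0,0,0,0,0]
  ]
}}

```text
t: 42.05
eef_pos: [0.5627, -0.2983, 0.1165]
ee_rot: [-0.048, 0.999, 0.001, -0.001]
ft_force: [0.2, 0.7, -0.5]
width: 0.0499
```

```bash
python3 - <<'E'
from h import *
c=ctrl.camera("wrist"); save(c,"w9.png"); trayw(c); held(c)
go((.5636,-.299,.0285,95.3))
E
```

```text
tray rim near u [-76.9 -74.1 -65.2] left v [66.7 76.6 79.6] right v [-80.1 -77.1 -66.8]
  near edge at side -1 -74.1
  near edge at side 1 -74.3
held n 3722 x [-8.2 13.6] top z -5.1
  tops L/R -4.8 -5.0
t 42.1 at [ 562.8 -297.4  116.9] phi 95.6 w 49.7 F [-0.6  0.5 -1.3]
-> (0.5636, -0.299, 0.0285, 95.3)
   [-0.001, -0.004, 0.177, 0.0, -0.0, 0.002]
   [-0.001, -0.003, 0.177, 0.0, -0.0, 0.002]
```

View pics/w9.png

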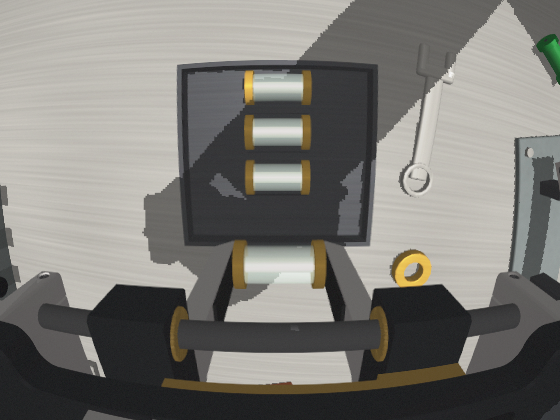

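Three tubes in lanes at (277,87), (277,132), (277,177), and the tray is unmoved. Lowering tube4.

Emit:
{"name": "step_arm", "arguments": {
  "plan": [
    [-0.001,-0.004,0.17,0,0,0.002],
    [0,0,0.15,0,0,0],
    [0,0,0,0,0,0],
    [0,0,0.02,0,0,0],
    [0,0,0,0,0,0]
  ]
}}

```text
t: 42.6
eef_pos: [0.5648, -0.2991, 0.0345]
ee_rot: [-0.048, 0.999, -0.001, 0.001]
ft_force: [0.6, -1.7, 0.0]
width: 0.0502
```

Emit:
{"name": "step_arm", "arguments": {
  "plan": [
    [0,0,0.015,0,0,0],
    [0,0,0,0,0,0],
    [0,0,0.008,0,0,0],
    [0,0,0,0,0,0]
  ]
}}

```text
t: 43.0
eef_pos: [0.5637, -0.2991, 0.027]
ee_rot: [-0.047, 0.999, -0.0, 0.0]
ft_force: [-0.3, 1.2, -0.8]
width: 0.0495
```

Release, rise and retreat over to the clear side for a final look.

Emit:
{"name": "step_arm", "arguments": {
  "plan": [
    [0,0,0.002,0,0,0],
    [0,0,0,0,0,0],
    [0,0,0,0,0,0],
    [0,0,0,0,0,0],
    [0,0,-0.1,0,0,0]
  ],
  "jaw": 0.72
}}

```text
t: 43.5
eef_pos: [0.5613, -0.2972, 0.0479]
ee_rot: [-0.047, 0.999, 0.002, -0.003]
ft_force: [0.3, 1.1, 0.7]
width: 0.0676
```

Emit:
{"name": "step_arm", "arguments": {
  "plan": [
    [0,0,-0.2,0,0,0],
    [0,0,-0.2,0,0,0],
    [0.05,0.15,-0.1,0,0,0],
    [0.05,0.18,0,0,0,0],
    [0.05,0.18,0,0,0,0]
  ]
}}

```text
t: 44.0
eef_pos: [0.5143, -0.1749, 0.1778]
ee_rot: [-0.047, 0.999, -0.001, 0.001]
ft_force: [-0.4, 1.1, -0.3]
width: 0.0677
```

Emit:
{"name": "step_arm", "arguments": {
  "plan": [
    [0.05,0.18,0,0,0,0],
    [0,0,0,0,0,0],
    [0,0,0,0,0,0]
  ]
}}

```text
t: 44.3
eef_pos: [0.4976, -0.1314, 0.1766]
ee_rot: [-0.048, 0.999, -0.0, 0.0]
ft_force: [-1.3, 0.0, 0.1]
width: 0.0676
```

```bash
python3 - <<'E'
from h import *
go((.48,-.1,.2,95.3))
c=ctrl.camera("side"); save(c,"end.png",scale=1.4)
for l in("tube1","tray","plunger_top"): print(l,[(np.round(d["location"],3).tolist(),round(d["p"],2)) for d in ctrl.find_in(c,l)])
E
```

```text
t 44.3 at [ 497.6 -131.4  176.6] phi 95.5 w 67.6 F [-1.3  0.   0.1]
-> (0.48, -0.1, 0.2, 95.3)
   [0.058, 0.132, -0.094, -0.0, 0.0, 0.002]
tube1 [([0.387, 0.127, 0.018], 0.88), ([0.356, -0.026, 0.019], 0.72), ([0.585, 0.145, 0.018], 0.7), ([0.521, -0.303, 0.027], 0.69), ([0.488, -0.309, 0.023], 0.67), ([0.558, -0.307, 0.027], 0.57), ([0.452, -0.314, 0.028], 0.56)]
tray [([0.504, -0.328, 0.002], 0.62), ([0.538, 0.286, 0.015], 0.58), ([0.607, 0.281, 0.116], 0.31)]
plunger_top [([0.608, 0.286, 0.118], 0.6)]
```

View pics/end.png

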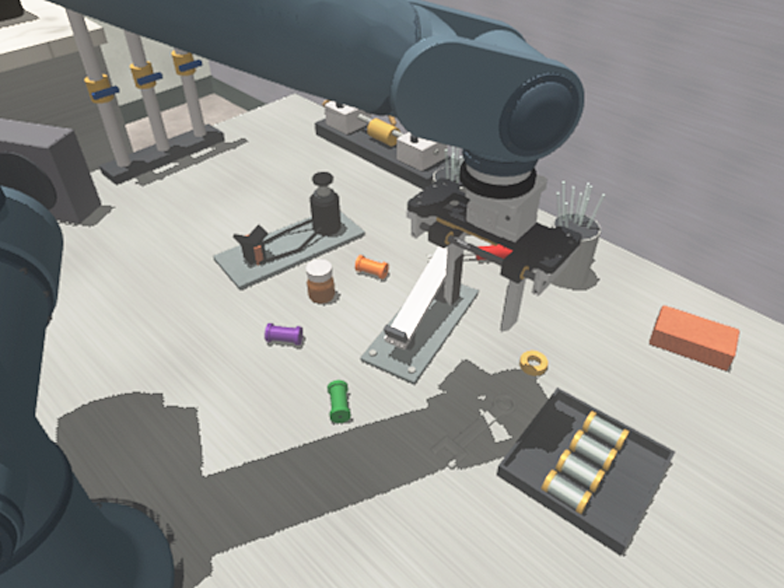

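All four tubes lie in the tray lanes at (568,490), (580,470), (593,450) and (606,430). The rail and cradle are empty, the plunger is up, the look-alikes are untouched, and the gripper is clear. Handing in.

```bash
python3 -c "
from h import *
print(ctrl.hand_in())"
```

```text
the job is handed in; nothing more can be done
None
```

All four tubes were spark-tested one at a time: the one in the cradle first, then the three from the rail, lowest first. Each is now lying in its own tray lane, and I handed the job in at about 44 s of the 210 s allowed.

- **Presses:** every press ended on the hard stop, with 15–20 N measured against 11 N at the end of the second stage. The first press paused at 9.9 N, and I pushed it further down before releasing.
- **Grip:** the jaw opening stayed at about 50 mm, the tube length, whenever I read it while holding a tube. I saw no slackening.
- **Last checks:** the final side picture shows four tubes in the tray, with the rail and cradle empty. The plunger top is back at 118 mm, the green, orange and purple look-alikes are untouched, and the gripper is clear of everything.
- **Tray:** at the last wrist-camera check, before I placed tube4, it had not moved by more than about 1 mm. I did not check it as closely again after that.
- **Disagreements:** the outlines the trained network traced for the tray were about 1 cm off, so I used the depth fit of its rim instead. The two fixed cameras differed by about 3 mm, and I averaged them. Nothing else failed.

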